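# Unpack the cartridge from its tight tin on the hold-down stand

### The job

A square metal tin leans towards you on the sloped unpacking stand. Keeping the lid on and never picking the tin up off the stand, slide it sideways until its foot is fully home under the hold-down lips against the end stop, draw the tight lid straight off while the lips hold the foot, and set the lid down gently, upright and open side down, wholly on the cardboard sheet. Then lift out the cartridge and stand it gently upright in the steel tray, leaving the base home under the lips and everything else on the bench where it is.

Things in the scene. Friction and masses are not known exactly. Their poses are not given: they have to be found in the camera images.
- stand: Fixed grey stand, 300 mm wide along its y. Origin on the bench under the middle of its deck; z up, x away from the robot, y left. The deck is a plane inclined 30 deg facing the robot: centre 47 mm above the origin, up-slope direction (0.866, 0, 0.5), normal (-0.5, 0, 0.866) in the stand's frame. A ledge 10 mm high along its lower edge stops the tin sliding down.
- lip_mouth (a point): Point on the stand's deck (stand y = +30 mm) where the hold-down lips begin; they run to y = +150 mm along the lower and upper deck edges. Underside 10 mm above the deck, 6 mm thick, 72 mm apart; guides under them 97 mm apart. The tin's 92 x 70 x 6 mm foot enters by sliding towards the stand's +y, and is then overlapped 8 to 12 mm at both edges.
- home (a point): Point on the stand's deck where the base's origin lies when the foot is fully home under the lips, touching the end stop (10 mm high, face at stand y = +139 mm). Pushed high up, the tin tips a little and its foot binds on deck and lips: take it low, or ease its weight off the deck by a millimetre or two (the foot has 4 mm of play under the lips).
- lamp_bar (a point): Middle of the lamp bar, 18 mm thick and 310 mm long along the stand's y, fixed above the tin at stand x = -8 mm, z = 219 mm, on two bent posts at y = +-135 mm rising behind the deck (x = +66 mm). It leaves no room for a gripper pointing straight down over the tin; along the deck's normal there is room.
- base: Loose bottom of the tin, 0.25 kg. Origin at the centre of its underside; z along the tin's axis (= deck normal, leaning 30 deg to the robot), x up-slope, y along the stand. Foot plate 92 (x) x 70 (y) x 6 mm; on it an open square sleeve, 50 mm outside, 44 mm inside, z = 6 to 52 mm, inner floor z = 6 mm. Starts clear of the lips, its origin at stand y = -95 to -35 mm, against the lower ledge.
- lid: Deep square metal lid, 58 x 58 mm outside, 92 mm tall, walls 3, top 4 mm, 0.12 kg. Origin at the centre of its open rim, z to its closed top. Starts fully on (rim at base z = 6 mm), 1 mm clearance. Leaf springs in the sleeve grip it: drawing it takes 8 to 18 N until it has risen about 36 mm, more than base and cartridge weigh, so a tin not under the lips comes up whole.
- cartridge: Steel cartridge hidden in the tin, standing on the inner floor of the base, about 0.3 kg. Origin at the centre of its underside, z up its axis: body 41 mm diameter and 48 mm tall, then a stem 24 mm diameter up to 80 mm, to be gripped. With the lid off, 34 mm of it stands out of the sleeve.
- sheet: Flat piece of brown cardboard fixed to the bench, 150 x 150 x 4 mm. Origin at the centre of its underside. Left or right of the stand.
- tray: Fixed shallow steel tray, 140 x 140 mm, 26 mm tall, walls and floor 4 mm. Origin at the centre of its underside. On the other side of the stand from the sheet.
- socket: Bystander: steel socket 32 mm in diameter, 38 mm tall, standing in front of the stand.
- wrench: Bystander: wrench 170 mm long, lying in front of the stand.
- spray: Bystander: aerosol can 64 mm in diameter, 190 mm tall, origin at its foot.
- oil: Bystander: black bottle 76 mm in diameter, 210 mm tall, origin at its foot.
- grease: Bystander: white jar 60 mm in diameter, 60 mm tall, origin at its foot.
- oil_filter: Bystander: white round filter 72 mm in diameter, 80 mm tall, origin at its foot.
- driver: Bystander: screwdriver 200 mm long, lying at the right in front.
There are look-alikes about, which are no part of the job. Leave any pink look-alike of the lid alone. Several things have the shape of the tray; the one meant has the colours described above.

How it is judged:
On the way, in this order (a step that is already met when the one before it is completed fails the run):
1. the tin, lid still on, is fully home under the lips (y of base in the frame of stand above 0.098 m and z of lid in the frame of base below 0.02 m), for 0.2 s.
2. the lid is drawn clear of the base, which stays home (z of lid in the frame of base above 0.06 m and y of base in the frame of stand above 0.094 m), for 0.1 s.
At the end, for the whole second after the job is handed in: Lid upright (within 0.1 rad), open side down, its centre within 60 mm of the sheet's centre each way; cartridge upright (within 0.15 rad) on the tray's floor; base still under the lips within 12 mm of the end stop; all at rest (x of lid in the frame of sheet between -0.06 and 0.06 m and y of lid in the frame of sheet between -0.06 and 0.06 m and z of lid in the frame of sheet below 0.012 m and angle between lid's own z axis and vertical below 0.1 rad and x of cartridge in the frame of tray between -0.055 and 0.055 m and y of cartridge in the frame of tray between -0.055 and 0.055 m and z of cartridge in the frame of tray below 0.012 m and angle between cartridge's own z axis and vertical below 0.15 rad and y of base in the frame of stand above 0.092 m and z of base in the frame of stand below 0.06 m and linear speed of each of lid, cartridge, base below 0.02 m/s); the robot touches nothing.
It fails at once if the base is lifted off the stand's deck (z of base in the frame of stand above 0.065 m).
It fails at once if the lid or the cartridge is dropped ((linear speed of lid above 0.7 m/s and contact force between the fingers and lid below 0.1 N) or (linear speed of cartridge above 0.7 m/s and contact force between the fingers and cartridge below 0.1 N)).
It fails at once if another thing on the bench is pushed more than 40 mm away or knocked over (distance of any of socket, wrench, spray, oil, grease, oil_filter, driver from where it was at the start of the episode above 0.04 m or angle between any of socket, spray, oil, grease, oil_filter's own z axis and vertical above 0.5 rad).
It also fails if it takes over 72 s, if anything falls off the work surface, if the arm or the gripper's body presses on something with over 40 N, if the wrist force passes 120 N, or if a joint passes its speed limit or range.

### The arm

A 6-joint arm with a two-finger parallel gripper is mounted at the origin on the work surface. World frame = base frame: x ahead of the robot, y to its left, z up, the work surface at z = 0. Lengths are in m, angles in rad, forces in N, time in s.
With the tool pointing down it reaches from about 0.35 to 0.95 m from the base axis. Payload 17.4 kg.
Tool frame: the origin (TCP) lies on the centre line of the jaws, within the pads' length; the fingertips stand 8 mm ahead of it and the grasp point (between the pads) lies 11 mm behind it; x points along the fingers, z is the direction in which the jaws open and shut, and the axes are right-handed (so a half turn about x gives the same grasp; the last joint's range is limited). The gripper opens to 93 mm and grips with 3 to 60 N. Pads are 15 mm wide; open, the fingers measure 128 mm over their backs; the gripper's body (75 mm by 188 mm) begins 65 mm behind the grasp point.
Start: joints at [-1.367, 0.116, 1.442, -0, 1.584, -0.038], TCP at [0.162, -0.655, 0.197] pointing down, gripper open.
Joint ranges: [-2.83, 2.83], [-0.83, 2.19], [0.07, 2.5], [-1.14, 4.28], [0.01, 3], [-2.97, 2.97]. Speed limits (rad/s): [1.89, 1.89, 2.22, 3.14, 3.14, 3.14].

### API

Orientations are given as a rotation vector (axis times angle).
In Python, from rig import bot, capture, camera_info, workorder, look_for gives the robot as it stands.
- The arm moves only by the tool play_rows, never from a script. Its argument "targets" is text: rows parted by semicolons, each of 7 numbers parted by spaces: the shift along the world's x, y, z in m, then the turn, a rotation vector about the world's x, y, z in rad, then the opening, from 0 (shut) to 1 (fully open). In form: x y z ax ay az gripper; .... A call has exactly 5 rows; each row is the pose to reach, as a shift and turn from the pose commanded when the call began; what a row does not reach only later rows make up. A row lasts 1/12 s, in which the tool goes at most 41.7 mm and 7.16 degrees, less where a joint would pass 70% of its speed; a pose out of reach is approached as far as the arm can. A call with a gripper value outside its range is refused whole. The fingers move at their own pace and stop on an object; "grip_force" is the grip in N (left out, the last holds). Time passes only in rows, so rows that repeat a pose let the fingers close, or fill a call up. It gives the time, the measured TCP pose, the force and the opening at its end, in the units of the state.
- bot.sense(): the state, without advancing time (a new reading comes with each control period).
- capture(name): name is "scene" or "side" or "wrist"; returns the picture (480x640x3 uint8, blue, green, red); there is no depth.
- camera_info(name): a dict with "vertical_fov" (degrees; the focal length in pixels is half the picture's height over the tangent of half this angle, whatever the lens; pixels are square), "cx", "cy" (the principal point, pixels), "cam_to_world" (4x4, takes a point from camera to world coordinates); the wrist camera has in their place "hand_eye" (4x4, takes a point from camera to tool coordinates, whose origin is the TCP and whose axes are the tool frame's). Camera axes: x right, y up, looking along -z (the intrinsics and any distortion apply to the point x, -y, -z); pixel columns grow to the right and rows downward; lengths in m; the calibration is good to about 2 mm. The wrist camera is an equidistant fisheye: a pixel r from the principal point sees the ray r / f radians off the axis. A picture is of the moment at which its call begins: read the wrist's pose just before it. camera_info takes no time and is no camera call.
- workorder.sign_off(): hands the job in, once; it reports no verdict.
Trained networks look in the newest picture that a camera, given by its name, has taken for a name from the list of things; names that differ only in an ending like _2 or _b are one class to them, and where a whole thing is asked for, a point or a joint stands for the part that bears it (a point fixed in the world has none). Each returns a list of dicts, best first, with "p" (0 to 1); they miss things now and then, are a little off and sometimes report something else, mostly with a low value. They report only what shows in the picture. A call takes as long as a camera call. They do not tell look-alikes from the thing itself.
- look_for(target, camera): "centre" ([x, y, z] in m, in the coordinates of the camera as it stood for that picture, good to about 4 mm: the middle of the surface that is visible of it).
The state is a dict: "time_s": time; "joints": joint angles; "qd": joint speeds; "joint_efforts": joint torques, N m; "tcp_pos": TCP position; "eef_rot": TCP orientation; "wrist_force": force on the tool from outside, world axes, zero at the start; "moment": the same for the moment, N m; "grip_width": finger opening in m.
Only numpy, scipy, OpenCV 4.12 (cv2) and the standard library are available. Lean on these libraries where they do the work, as an engineer would, in place of code of your own. Each camera call takes 0.05 s, during which the arm holds its last target.

## Working session

There is one attempt and no reset: what is moved stays moved. The work goes in short steps, Python scripts to look and compute and a tool call to move; the robot and the scene stay as the last step left them, time stands still between calls to the robot, and variables do not carry over. Pictures are saved under pics/ and viewed, and the job is handed in when it is done.

Besides the shell and the picture viewer there is one more tool, called after "Emit:" as name(argument=value, ...), one argument or row to a line, values as JSON. play_rows: Moves the arm, as the interface text tells. Its arguments: {"type":"object","properties":{"targets":{"type":"string"},"grip_force":{"type":"number"}},"required":["targets"]}

```bash
ls; mkdir -p pics; python3 - <<'E'
from rig import bot, capture, camera_info, workorder, look_for
import cv2,numpy as np
s=bot.sense();print(s)
for n in ["scene","side","wrist"]:
    im=capture(n);cv2.imwrite(f"pics/{n}0.png",im);print(n,camera_info(n))
E
```

```text
pics
{'time_s': 0.0, 'joints': array([-1.36679991e+00,  1.16520751e-01,  1.44230628e+00, -1.83025800e-05,
        1.58395641e+00, -3.77635384e-02]), 'qd': array([ 0.00162552,  0.00078485, -0.00090812,  0.00050497, -0.00245191,
        0.00103208]), 'joint_efforts': array([ 7.21195145e-03, -7.21278691e+01, -6.22591710e+01,  7.82578136e-02,
        2.39863177e-02, -1.01869073e-04]), 'tcp_pos': array([ 0.16156551, -0.65514076,  0.19575627]), 'eef_rot': array([ 1.03004738,  1.31485598, -1.02878668]), 'wrist_force': array([ 0.6476753 , -0.40466037, -0.41084726]), 'moment': array([-0.03838391, -0.0062526 , -0.07973603]), 'grip_width': 0.09311201069507355}
scene {'vertical_fov': 56.1677213784924, 'cx': 317.51392304627757, 'cy': 246.61881150179408, 'cam_to_world': array([[ 0.0241116 , -0.77583991,  0.63046893,  1.17548954],
       [ 0.99957086,  0.00821571, -0.02811746, -0.02646785],
       [ 0.0166349 ,  0.63087633,  0.77570506,  0.96824996],
       [ 0.        ,  0.        ,  0.        ,  1.        ]])}
side {'vertical_fov': 45.39683511569979, 'cx': 326.5863083430568, 'cy': 231.9938105271645, 'cam_to_world': array([[ 0.96570234,  0.18587977, -0.1812945 ,  0.28668963],
       [-0.25952511,  0.71278796, -0.65159806, -0.85219418],
       [ 0.00810564,  0.67630025,  0.73658147,  1.09262445],
       [ 0.        ,  0.        ,  0.        ,  1.        ]])}
wrist {'vertical_fov': 65.70646984690485, 'cx': 325.16058810662696, 'cy': 247.21386540305292, 'hand_eye': array([[-7.70733705e-04,  2.36614559e-01, -9.71603292e-01,
        -1.88606676e-01],
       [ 8.13811521e-05,  9.71603592e-01,  2.36614568e-01,
         6.46725710e-02],
       [ 9.99999700e-01,  1.03296627e-04, -7.68103602e-04,
         6.73193271e-04],
       [ 0.00000000e+00,  0.00000000e+00,  0.00000000e+00,
         1.00000000e+00]])}
```

View pics/scene0.png

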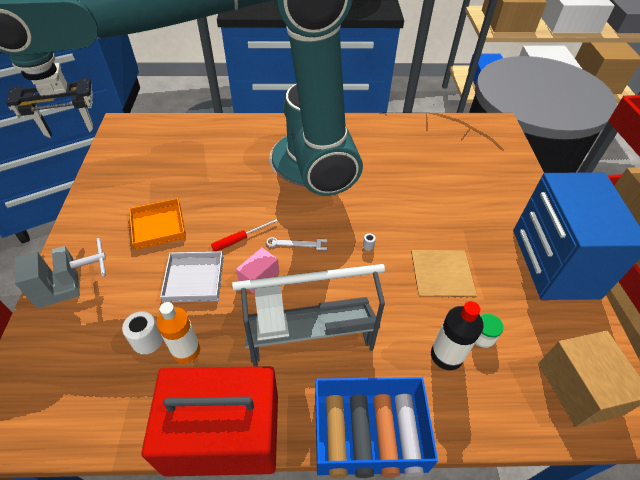

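View pics/side0.png

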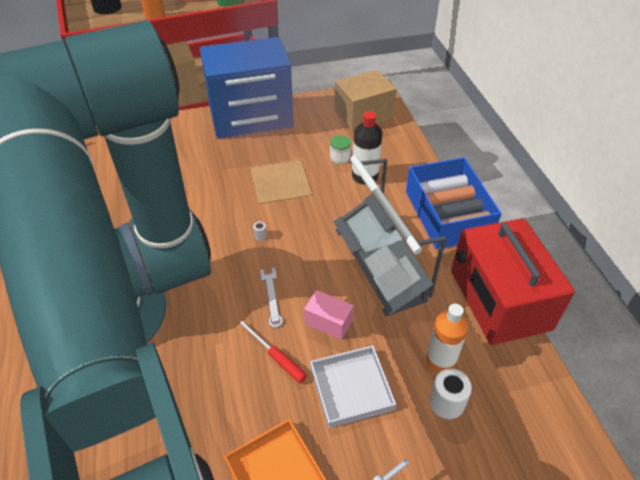

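```bash
cat > h.py <<'E'
from rig import bot, capture, camera_info, workorder, look_for
import cv2,numpy as np
from scipy.spatial.transform import Rotation as R
def proj(P,n):
    c=camera_info(n);T=np.linalg.inv(c['cam_to_world']);p=T[:3,:3]@np.asarray(P,float)+T[:3,3]
    f=240/np.tan(np.radians(c['vertical_fov']/2));return np.array([c['cx']+f*p[0]/-p[2],c['cy']-f*p[1]/-p[2]])
def w(n,p):
    T=camera_info(n)['cam_to_world'];return T[:3,:3]@np.array(p)+T[:3,3]
def ray_z(n,u,v,z):
    c=camera_info(n);f=240/np.tan(np.radians(c['vertical_fov']/2));T=c['cam_to_world']
    d=T[:3,:3]@np.array([(u-c['cx'])/f,-(v-c['cy'])/f,-1]);o=T[:3,3];return o+d*(z-o[2])/d[2]
E
python3 - <<'E'
from h import *
np.set_printoptions(precision=4,suppress=True)
for n in ["scene","side"]:
  for t in ["stand","lip_mouth","home","lamp_bar","base","lid","sheet","tray","socket","wrench","spray","oil","grease","oil_filter","driver"]:
    for d in look_for(t,n)[:4]:
        if d['p']>.2: print(n,t,round(d['p'],2),w(n,d['centre']),proj(w(n,d['centre']),n).round())
print(bot.sense()['time_s'])
E
```

```text
scene stand 0.73 [0.6606 0.0061 0.0737] [320. 319.]
scene lip_mouth 0.79 [0.6604 0.0081 0.0745] [321. 319.]
scene lip_mouth 0.51 [ 0.6818 -0.3921  0.0817] [139. 328.]
scene home 0.88 [0.6616 0.0106 0.0698] [322. 320.]
scene lamp_bar 0.97 [0.6595 0.0114 0.0748] [322. 319.]
scene base 0.78 [ 0.6934 -0.0979  0.0721] [273. 333.]
scene lid 0.68 [ 0.653  -0.1083  0.1155] [268. 307.]
scene lid 0.63 [ 0.4924 -0.1462  0.0542] [258. 266.]
scene sheet 0.66 [0.489  0.3332 0.0088] [441. 273.]
scene sheet 0.51 [0.7359 0.2854 0.1451] [457. 332.]
scene tray 0.88 [ 0.3006 -0.453   0.0068] [155. 223.]
scene tray 0.66 [ 0.4901 -0.3163  0.0033] [194. 277.]
scene socket 0.48 [0.3981 0.1459 0.0318] [368. 242.]
scene wrench 0.77 [ 0.3805 -0.0476  0.0049] [297. 243.]
scene wrench 0.51 [0.7373 0.2853 0.1426] [457. 333.]
scene spray 0.89 [ 0.7114 -0.2903  0.1243] [179. 330.]
scene oil 0.93 [0.739  0.2879 0.1432] [459. 334.]
scene grease 0.69 [0.6908 0.3938 0.0621] [491. 331.]
scene oil_filter 0.67 [ 0.6801 -0.3902  0.0807] [140. 328.]
scene driver 0.59 [ 0.3775 -0.2213  0.0187] [234. 240.]
side stand 0.82 [ 0
[... 410 characters left out ...]
]
side sheet 0.93 [0.4783 0.3348 0.0039] [280. 180.]
side tray 0.95 [ 0.4958 -0.32    0.0005] [353. 387.]
side tray 0.58 [ 0.3156 -0.4192  0.0016] [278. 455.]
side socket 0.75 [0.39   0.1349 0.0328] [261. 230.]
side socket 0.6 [ 0.6519 -0.007   0.0586] [379. 244.]
side wrench 0.95 [ 0.3778 -0.0531  0.0071] [272. 295.]
side spray 0.64 [ 0.6853 -0.3247  0.1213] [448. 337.]
side oil 0.64 [0.7109 0.2794 0.1361] [367. 142.]
side oil 0.42 [ 0.6509 -0.0036  0.0559] [378. 244.]
side grease 0.84 [0.6659 0.374  0.0468] [340. 149.]
side grease 0.33 [ 0.6828 -0.1262  0.0673] [409. 277.]
side oil_filter 0.97 [ 0.6571 -0.4115  0.0793] [449. 390.]
side driver 0.81 [ 0.3732 -0.235   0.0213] [286. 360.]
1.65
```

The real tray is the steel one at scene (194,277). The orange one and the pink block are look-alikes. Next I'll zoom in for the stand's pose.

```bash
python3 - <<'E'
from h import *
a=cv2.imread('pics/scene0.png')[250:375,220:400];cv2.imwrite('pics/sz.png',cv2.resize(a,None,fx=4.4,fy=4.4,interpolation=cv2.INTER_CUBIC))
a=cv2.imread('pics/side0.png')[140:340,300:460];cv2.imwrite('pics/dz.png',cv2.resize(a,None,fx=3,fy=3,interpolation=cv2.INTER_CUBIC))
E
```

```text
(no output)
```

View pics/sz.png

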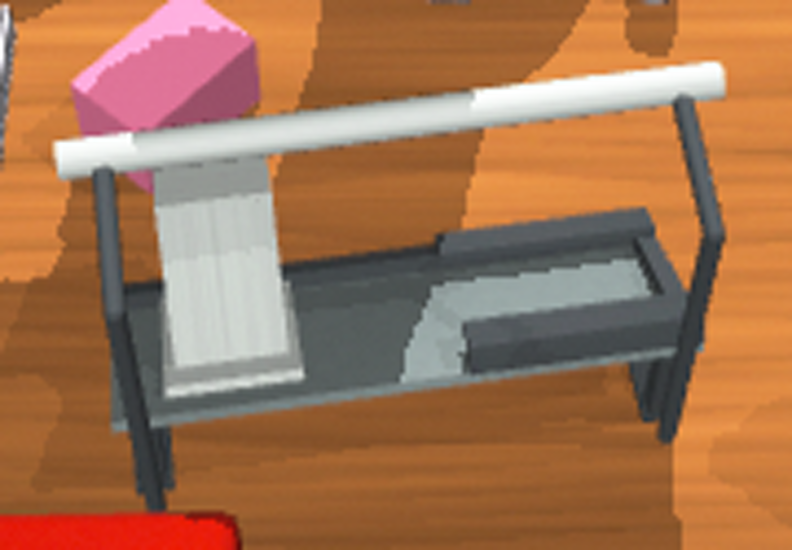

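View pics/dz.png

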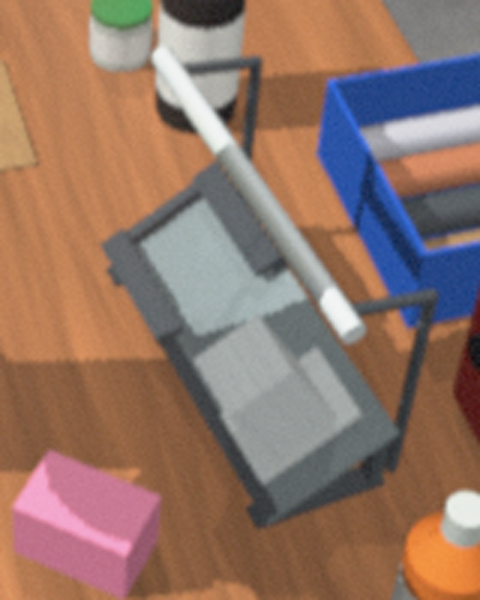

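```bash
cat >> h.py <<'E'
def stand_T(x,y,yaw):
    T=np.eye(4);T[:3,:3]=R.from_euler('z',yaw).as_matrix();T[:3,3]=[x,y,0];return T
def deck(s,y,n): # slope, y, normal in stand frame
    return np.array([.866*s-.5*n,y,.047+.5*s+.866*n])
def ap(T,p): return T[:3,:3]@np.asarray(p)+T[:3,3]
E
python3 - <<'E'
from h import *
from scipy.optimize import least_squares
S=lambda u,v:(220+u/4.4,250+v/4.4); D=lambda u,v:(300+u/3,140+v/3)
obs=[('scene',S(60,161),[-.008,-.155,.219]),('scene',S(720,80),[-.008,.155,.219]),
('side',D(160,55),[-.008,.155,.219]),('side',D(350,332),[-.008,-.155,.219]),
('scene',S(463,325),deck(.036,.03,.016))]
def r(p,full=False):
    T=stand_T(*p[:3]);return np.concatenate([proj(ap(T,q),n)-uv for n,uv,q in obs])
s=least_squares(r,[.65,0,0],loss='soft_l1');print(s.x,s.fun.reshape(-1,2).round(1))
T=stand_T(*s.x)
# base slope pos: against ledge; s0,y0 unknown
ob2=[('scene',S(165,397),[.046,-.035,0]),('scene',S(303,380),[.046,.035,0]),('scene',S(155,167),None)]
ob2=ob2[:2]+[('side',D(222,420),[.029,.029,.098][:0] or [-.029,.029,.098]),('side',D(305,368),[.029,.029,.098]),('side',D(360,412),[.046,-.035,.006]),('side',D(265,483),[-.029,-.029,.098])]
def r2(p): return np.concatenate([proj(ap(T,deck(q[0]+p[0],q[1]+p[1],q[2])),n)-uv for n,uv,q in ob2])
b=least_squares(r2,[0,-.1],loss='soft_l1');print(b.x,b.fun.reshape(-1,2).round(1))
im={n:cv2.imread(f'pics/{n}0.png') for n in('scene','side')}
def L(a,c,col):
    for n in im: cv2.line(im[n],*[tuple(int(v) for v in proj(ap(T,q),n).round()) for q in(a,c)],col,1)
L([-.008,-.155,.219],[-.008,.155,.219],(0,0,255))
for s0 in(-.036,.036): L(deck(s0,.03,.016),deck(s0,.15,.016),(0,255,0))
L(deck(-.05,.139,.01),deck(.05,.139,.01),(0,255,255))
for a in(-1,1):
  for hx,hy,z in((.046,.035,.006),(.029,.029,.098),(.029,.029,.006)):
    f=lambda i,j:deck(b.x[0]+i*hx,b.x[1]+j*hy,z)
    L(f(a,-1),f(a,1),(255,0,0));L(f(-1,a),f(1,a),(255,0,0))
cv2.imwrite('pics/f1.png',cv2.resize(im['scene'][250:375,220:400],None,fx=4.4,fy=4.4))
cv2.imwrite('pics/f2.png',cv2.resize(im['side'][140:340,300:460],None,fx=3,fy=3))
E
```

```text
[ 0.65382564 -0.01598944  0.1321624 ] [[-0.7 -0.5]
 [ 0.1 -0. ]
 [ 0.2 -1.6]
 [ 0.6 -1.6]
 [-0.4 -1. ]]
[-0.00984974 -0.13934941] [[-23.7   0.9]
 [-23.3   0.6]
 [ -3.2  -3.3]
 [ -8.9  -1.3]
 [  7.6  17.4]
 [ -5.6  -4.1]]
```

View pics/f1.png

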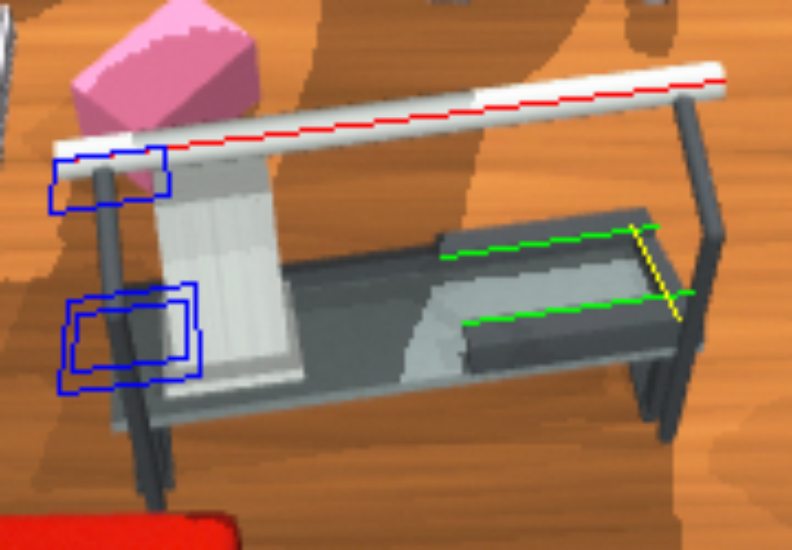

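View pics/f2.png

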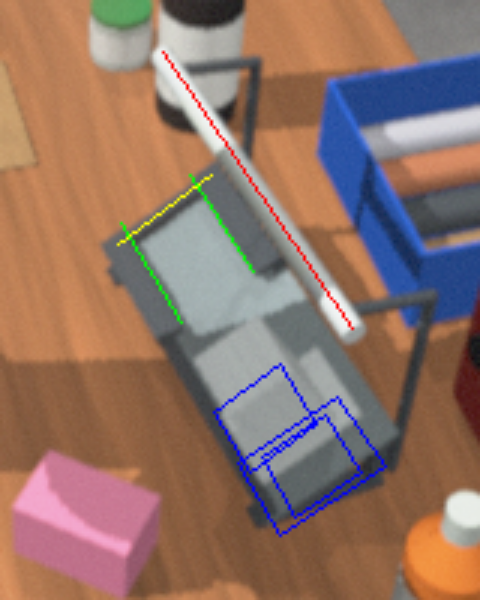

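```bash
python3 - <<'E'
from h import *
from scipy.optimize import least_squares
S=lambda u,v:(220+u/4.4,250+v/4.4); D=lambda u,v:(300+u/3,140+v/3)
T=stand_T(.6538,-.016,.1322)
ob2=[('scene',S(165,397),[.046,-.035,0]),('scene',S(303,380),[.046,.035,0]),
('side',D(222,420),[-.029,-.029,.098]),('side',D(307,370),[.029,-.029,.098]),('side',D(360,412),[.046,-.035,.006]),('side',D(193,358),[-.029,.029,.098])]
def r2(p): return np.concatenate([proj(ap(T,deck(q[0]+p[0],q[1]+p[1],q[2])),n)-uv for n,uv,q in ob2])
b=least_squares(r2,[0,-.1],loss='soft_l1');print(b.x,b.fun.reshape(-1,2).round(1))
im={n:cv2.imread(f'pics/{n}0.png') for n in('scene','side')}
def L(a,c,col):
    for n in im: cv2.line(im[n],*[tuple(int(v) for v in proj(ap(T,q),n).round()) for q in(a,c)],col,1)
for a in(-1,1):
  for hx,hy,z in((.046,.035,.006),(.029,.029,.098),(.029,.029,.006)):
    f=lambda i,j:deck(b.x[0]+i*hx,b.x[1]+j*hy,z)
    L(f(a,-1),f(a,1),(255,0,0));L(f(-1,a),f(1,a),(255,0,0))
o=np.hstack([cv2.resize(im['scene'][265:365,230:330],(400,400)),cv2.resize(im['side'][235:325,350:440],(400,400))])
cv2.imwrite('pics/f3.png',o)
# sheet/tray corners
for n,uvs in (('scene',[(413,251),(466,250),(476,294),(418,296)]),): print([ray_z(n,*q,.004)[:2].round(3) for q in uvs])
E
```

```text
[-0.00269212 -0.09152036] [[-1.9 -0.2]
 [-1.6 -0.6]
 [ 1.5 -1.7]
 [-4.7 -0.4]
 [-0.3 -0.3]
 [-0.3 -0.2]]
[array([0.41 , 0.271]), array([0.408, 0.419]), array([0.553, 0.411]), array([0.557, 0.261])]
```

View pics/f3.png

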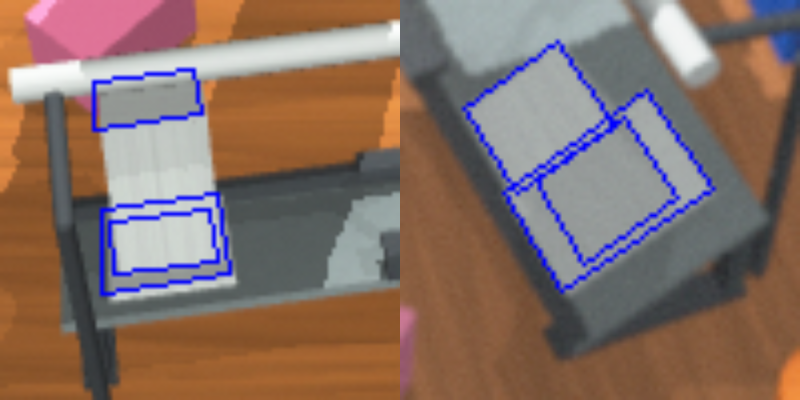

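```bash
cat >> h.py <<'E'
np.set_printoptions(precision=4,suppress=True)
ST=[.6538,-.016,.1322]
T=stand_T(*ST)
Rd=T[:3,:3]@np.array([[.5,-.866,0],[0,0,1],[-.866,-.5,0]])  # tool axes as columns
def go(P,Rt=None,k=5):
    s=bot.sense();c=R.from_rotvec(s['eef_rot']);
    d=np.array(P)-s['tcp_pos'];rv=(R.from_matrix(Rt)*c.inv()).as_rotvec() if Rt is not None else np.zeros(3)
    print('t',s['time_s'],'tcp',s['tcp_pos'],'d',d,np.linalg.norm(d),'rv',rv,np.degrees(np.linalg.norm(rv)),'F',s['wrist_force'],'g',s['grip_width']);print(s['joints'])
    sw=T[:3,:3].T@(s['tcp_pos']-T[:3,3]);q=sw-[0,0,.047]
    print('deck s,y,n',q@[.866,0,.5],sw[1],q@[-.5,0,.866])
E
python3 - <<'E'
from h import *
print(ap(T,deck(-.0025,-.088,.029)),ap(T,deck(-.0025,-.088,.129)),ap(T,deck(-.0025,-.088,.2)))
print('cur R',R.from_rotvec(bot.sense()['eef_rot']).as_matrix(),Rd)
go([.40,-.12,.35],Rd)
E
```

```text
[ 0.6489 -0.1054  0.0709] [ 0.5993 -0.112   0.1575] [ 0.5641 -0.1167  0.219 ]
cur R [[ 0.      0.9709  0.2394]
 [-0.      0.2394 -0.9709]
 [-1.      0.      0.    ]] [[ 0.4956 -0.8584 -0.1318]
 [ 0.0659 -0.1142  0.9913]
 [-0.866  -0.5     0.    ]]
t 1.65 tcp [ 0.1616 -0.6554  0.1965] d [0.2384 0.5354 0.1535] 0.6058125439051463 rv [-0.7731 -0.1463  2.932 ] 173.93460535566805 F [-0.8409 -0.9301 -0.1652] g 0.0929088678459558
[-1.3668  0.116   1.4416  0.      1.584  -0.0378]
deck s,y,n -0.4207154112428556 -0.5689331308954424 0.41558073736380063
```

Emit:
play_rows(
  targets="0.006 0.02 0.01 -0.031 -0.0058 0.1173 1; 0.014 0.041 0.02 -0.0618 -0.0117 0.2346 1; 0.022 0.062 0.03 -0.0928 -0.0175 0.3519 1; 0.03 0.083 0.04 -0.1237 -0.0234 0.4691 1; 0.04 0.105 0.05 -0.1546 -0.0293 0.5864 1",
)

```text
time_s: 2.07
tcp_pos: [0.2018, -0.5494, 0.247]
eef_rot: [0.483, 1.373, -0.646]
wrist_force: [0.6, -0.9, 0.5]
grip_width: 0.0926
```

Emit:
play_rows(
  targets="0.01 0.02 0.006 -0.031 -0.0058 0.1173 1; 0.02 0.041 0.012 -0.0618 -0.0117 0.2346 1; 0.03 0.062 0.018 -0.0928 -0.0175 0.3519 1; 0.04 0.083 0.024 -0.1237 -0.0234 0.4691 1; 0.05 0.105 0.03 -0.1546 -0.0293 0.5864 1",
)

```text
time_s: 2.48
tcp_pos: [0.252, -0.4443, 0.277]
eef_rot: [-0.043, 1.338, -0.257]
wrist_force: [-0.5, 0.1, 0.6]
grip_width: 0.0926
```

Emit:
play_rows(
  targets="0.01 0.02 0.006 -0.031 -0.0058 0.1173 1; 0.02 0.041 0.012 -0.0618 -0.0117 0.2346 1; 0.03 0.062 0.018 -0.0928 -0.0175 0.3519 1; 0.04 0.083 0.024 -0.1237 -0.0234 0.4691 1; 0.05 0.105 0.03 -0.1546 -0.0293 0.5864 1",
)

```text
time_s: 2.9
tcp_pos: [0.3019, -0.3392, 0.307]
eef_rot: [-0.551, 1.218, 0.137]
wrist_force: [0.4, -0.5, 0.5]
grip_width: 0.0929
```

Emit:
play_rows(
  targets="0.01 0.02 0.006 -0.031 -0.0058 0.1173 1; 0.02 0.041 0.012 -0.0618 -0.0117 0.2346 1; 0.03 0.062 0.018 -0.0928 -0.0175 0.3519 1; 0.04 0.083 0.024 -0.1237 -0.0234 0.4691 1; 0.05 0.105 0.03 -0.1546 -0.0293 0.5864 1",
)

```text
time_s: 3.32
tcp_pos: [0.3518, -0.2343, 0.3371]
eef_rot: [-1.033, 1.014, 0.531]
wrist_force: [-0.0, -0.4, 0.2]
grip_width: 0.0931
```

```bash
python3 -c "
from h import *
go([.5641,-.1167,.219],Rd)"
```

```text
t 3.3167 tcp [ 0.3518 -0.2343  0.3371] d [ 0.2123  0.1176 -0.1181] 0.2699235224931145 rv [-0.1527 -0.0282  0.5809] 34.45311353709673 F [-0.0144 -0.3871  0.1928] g 0.09314906566474998
[-0.8886 -0.7667  1.9576  0.3128  1.5648 -1.9114]
deck s,y,n -0.1391551935681044 -0.17655341716360967 0.415311037487157
```

Emit:
play_rows(
  targets="0.015 0.022 -0.003 -0.0305 -0.0056 0.1162 1; 0.03 0.043 -0.007 -0.0611 -0.0113 0.2324 1; 0.045 0.064 -0.01 -0.0916 -0.0169 0.3485 1; 0.06 0.086 -0.014 -0.1222 -0.0226 0.4647 1; 0.075 0.108 -0.018 -0.1527 -0.0282 0.5809 1",
)

```text
time_s: 3.73
tcp_pos: [0.427, -0.1262, 0.3187]
eef_rot: [-1.478, 0.728, 0.916]
wrist_force: [0.2, -0.2, 0.0]
grip_width: 0.0931
```

```bash
python3 -c "
from h import *
go([.5641,-.1167,.219],Rd)"
```

```text
t 3.7333 tcp [ 0.427  -0.1262  0.3187] d [ 0.1371  0.0095 -0.0997] 0.1698023646955832 rv [0.0003 0.     0.    ] 0.019060573206370935 F [ 0.2218 -0.175   0.0148] g 0.09312349373442229
[-0.5897 -0.7407  1.9833  0.3375  1.4944 -2.2491]
deck s,y,n -0.0713914299372359 -0.07929720708393478 0.3549975697577147
```

Good. Moving to n = 0.2 and looking with the wrist camera.

Emit:
play_rows(
  targets="0.027 0.002 -0.02 0 0 0 1; 0.054 0.004 -0.04 0 0 0 1; 0.082 0.006 -0.06 0 0 0 1; 0.11 0.008 -0.08 0 0 0 1; 0.137 0.0095 -0.1 0 0 0 1",
)

```text
time_s: 4.15
tcp_pos: [0.5649, -0.1172, 0.2178]
eef_rot: [-1.474, 0.731, 0.913]
wrist_force: [0.3, -0.6, 0.3]
grip_width: 0.0928
```

```bash
python3 -c "
from h import *
go(ap(T,deck(-.0025,-.088,.128)),Rd)
for n in('wrist','side'): cv2.imwrite(f'pics/{n}1.png',capture(n))"
```

```text
t 4.15 tcp [ 0.5649 -0.1172  0.2178] d [ 0.0349  0.0052 -0.0612] 0.07062063264716166 rv [-0.0014 -0.0006  0.0049] 0.2913506367772255 F [ 0.2625 -0.5863  0.2747] g 0.09276781742064412
[-0.3892 -0.4427  1.9697  0.2732  1.1642 -2.1378]
deck s,y,n -0.0024886196037807035 -0.08858939610089366 0.1986109865535642
```

View pics/wrist1.png

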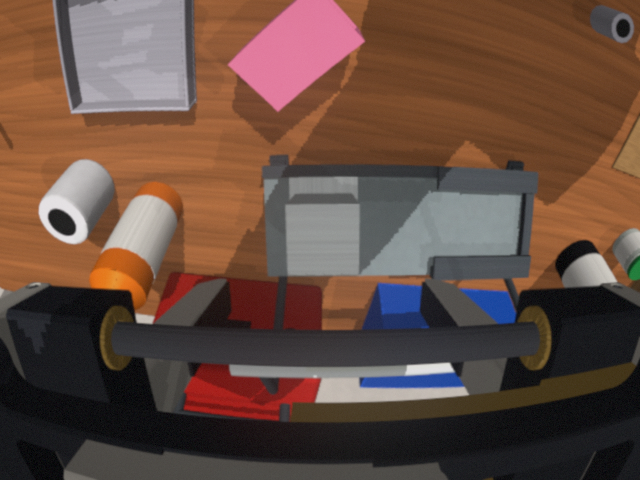

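View pics/side1.png

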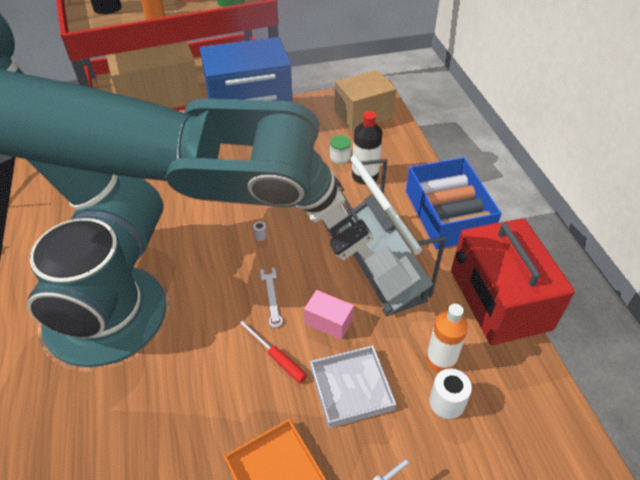

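```bash
cat >> h.py <<'E'
def projw(P,s):
    c=camera_info('wrist');W=np.eye(4);W[:3,:3]=R.from_rotvec(s['eef_rot']).as_matrix();W[:3,3]=s['tcp_pos']
    p=np.linalg.inv(W@c['hand_eye'])@np.append(P,1);f=240/np.tan(np.radians(c['vertical_fov']/2))
    q=np.array([p[0],-p[1]]);th=np.arctan2(np.linalg.norm(q),-p[2]);return np.array([c['cx'],c['cy']])+q/np.linalg.norm(q)*f*th
E
python3 -c "
from h import *
s=bot.sense()
im=cv2.imread('pics/wrist1.png')
def pts(q,col):
    q=[projw(ap(T,deck(*p)),s) for p in q];cv2.polylines(im,[np.int32(np.round(q))],True,col,1)
b=np.array([-.0025,-.088,0])
for hx,hy,z in((.046,.035,.006),(.029,.029,.098)): pts([b+[i*hx,j*hy,z] for i,j in((1,1),(1,-1),(-1,-1),(-1,1))],(255,0,0))
pts([(.036,.03,.016),(.036,.15,.016),(-.036,.15,.016),(-.036,.03,.016)],(0,255,0))
pts([(.03,.139,.01),(-.03,.139,.01)],(0,0,255))
cv2.imwrite('pics/w1o.png',cv2.resize(im[140:300,240:560],None,fx=2.5,fy=2.5,interpolation=2))"
```

```text
(no output)
```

View pics/w1o.png

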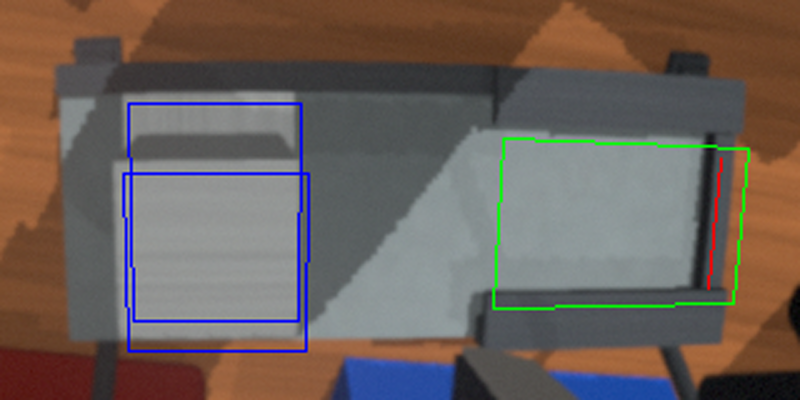

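The overlay agrees with the picture to about 2–3 mm, with the lid centred at crop (207,250). Descending along the normal.

Emit:
play_rows(
  targets="0.01 0.001 -0.018 0 0 0.001 1; 0.02 0.002 -0.036 0 0 0.002 1; 0.03 0.003 -0.053 0 0 0.003 1; 0.04 0.004 -0.07 0 0 0.004 1; 0.05 0.006 -0.088 0 0 0.005 1",
)

```text
time_s: 4.67
tcp_pos: [0.614, -0.1121, 0.1309]
eef_rot: [-1.477, 0.727, 0.916]
wrist_force: [0.5, -0.4, 0.7]
grip_width: 0.093
```

Emit:
play_rows(
  targets="0.008 0.001 -0.014 0 0 0 1; 0.017 0.002 -0.03 0 0 0 1; 0.025 0.003 -0.044 0 0 0 1; 0.034 0.0045 -0.0595 0 0 0 1; 0.034 0.0045 -0.0595 0 0 0 1",
)

```text
time_s: 5.08
tcp_pos: [0.6471, -0.1071, 0.0685]
eef_rot: [-1.474, 0.73, 0.92]
wrist_force: [-0.4, -0.1, -1.3]
grip_width: 0.0929
```

```bash
python3 -c "
from h import *
go(ap(T,deck(-.0025,-.088,.029)),Rd)
cv2.imwrite('pics/wrist2.png',capture('wrist'))"
```

```text
t 5.0833 tcp [ 0.6471 -0.1071  0.0685] d [0.0018 0.0016 0.0024] 0.0034182870657104834 rv [-0.0028 -0.0043  0.0004] 0.29368429288904174 F [-0.3892 -0.1225 -1.3333] g 0.09289315965247352
[-0.3096 -0.1607  1.997   0.2898  0.8502 -2.1529]
deck s,y,n -0.005423537964556763 -0.08939461127512807 0.027907119728565105
```

View pics/wrist2.png

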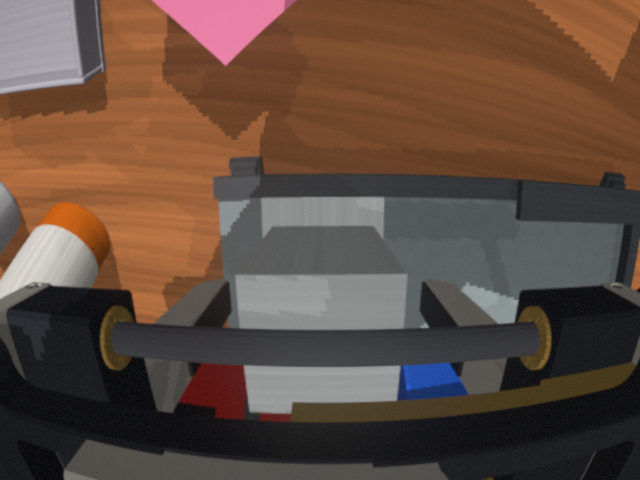

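The jaws straddle the lid (pixels 235–405) evenly. Closing now.

Emit:
play_rows(
  targets="0 0 0 0 0 0 0.4; 0 0 0 0 0 0 0.3; 0 0 0 0 0 0 0.2; 0 0 0 0 0 0 0; 0 0 0 0 0 0 0",
  grip_force=35,
)

```text
time_s: 5.55
tcp_pos: [0.6477, -0.1075, 0.0718]
eef_rot: [-1.476, 0.728, 0.916]
wrist_force: [-0.1, -0.3, 0.6]
grip_width: 0.0643
```

Emit:
play_rows(
  targets="0 0 0 0 0 0 0; 0 0 0 0 0 0 0; 0 0 0 0 0 0 0; 0 0 0 0 0 0 0; 0 0 0 0 0 0 0",
)

```text
time_s: 5.97
tcp_pos: [0.6477, -0.1076, 0.0716]
eef_rot: [-1.476, 0.728, 0.917]
wrist_force: [-5.2, -1.8, 6.5]
grip_width: 0.0578
```

```bash
python3 -c "
from h import *
go(ap(T,deck(-.0025,-.088,.029)),Rd)
s=bot.sense();print(s['moment'])"
```

```text
t 5.9667 tcp [ 0.6477 -0.1076  0.0716] d [ 0.0012  0.0022 -0.0007] 0.0025767378384536693 rv [-0.0014 -0.0008  0.0006] 0.09838176960461459 F [-5.2086 -1.7844  6.5202] g 0.05779881500609016
[-0.3101 -0.164   1.9954  0.2894  0.8513 -2.1527]
deck s,y,n -0.0033875463482711775 -0.09001127715371868 0.03034270843271107
[-0.1352  0.3775 -0.048 ]
```

Emit:
play_rows(
  targets="-0.0008 0 0.0016 0 0 0 0; -0.001 0 0.0017 0 0 0 0; -0.0025 0.012 0.0017 0 0 0 0; -0.0045 0.026 0.0017 0 0 0 0; -0.0063 0.04 0.0017 0 0 0 0",
)

```text
time_s: 6.38
tcp_pos: [0.6412, -0.0673, 0.0724]
eef_rot: [-1.476, 0.729, 0.917]
wrist_force: [4.6, -2.8, -4.5]
grip_width: 0.0575
```

Emit:
play_rows(
  targets="-0.001 0.008 0 0 0 0 0; -0.002 0.016 0 0 0 0 0; -0.003 0.024 0 0 0 0 0; -0.004 0.03 0 0 0 0 0; -0.004 0.03 0 0 0 0 0",
)

```text
time_s: 6.8
tcp_pos: [0.637, -0.0362, 0.0724]
eef_rot: [-1.475, 0.728, 0.919]
wrist_force: [2.1, 1.7, -6.5]
grip_width: 0.0578
```

```bash
python3 -c "
from h import *
go(ap(T,deck(-.0035,.104,.030)),Rd)
s=bot.sense();print(s['moment'])
for n in('wrist','scene'): cv2.imwrite(f'pics/{n}3.png',capture(n))
cv2.imwrite('pics/s3.png',cv2.resize(cv2.imread('pics/scene3.png')[230:375,220:400],None,fx=4,fy=4,interpolation=2))"
```

```text
t 6.8 tcp [ 0.637  -0.0362  0.0724] d [-0.0148  0.121  -0.0012] 0.12185988823561703 rv [-0.0024 -0.002  -0.0002] 0.17726409610121643 F [ 2.1116  1.6657 -6.4503] g 0.05776102783328302
[-0.1749 -0.2221  2.043   0.2087  0.8308 -1.9799]
deck s,y,n -0.0040509084272772715 -0.0178472639629871 0.03166385877747136
[0.3091 0.2409 0.1265]
```

View pics/wrist3.png

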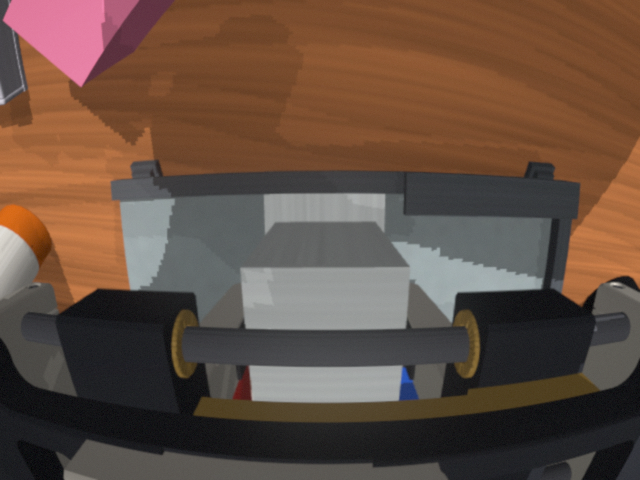

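View pics/s3.png

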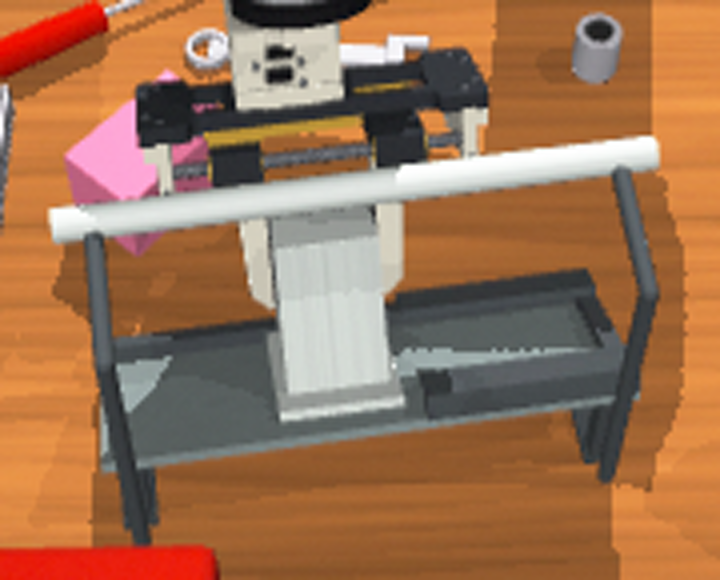

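Carrying the full weight (6.5 N), so the tin is off the deck by about 1.5 mm and short of the mouth. I'll centre it slightly up-slope and enter.

Emit:
play_rows(
  targets="0.0015 0 0.001 0 0 0 0; 0.001 0.006 0.001 0 0 0 0; 0 0.013 0.001 0 0 0 0; -0.001 0.02 0.001 0 0 0 0; -0.002 0.026 0.001 0 0 0 0",
)

```text
time_s: 7.32
tcp_pos: [0.635, -0.0105, 0.0734]
eef_rot: [-1.476, 0.728, 0.918]
wrist_force: [0.5, -0.3, -7.2]
grip_width: 0.0576
```

Emit:
play_rows(
  targets="-0.001 0.006 0 0 0 0 0; -0.0017 0.013 0 0 0 0 0; -0.0025 0.019 0 0 0 0 0; -0.0033 0.025 0 0 0 0 0; -0.0033 0.025 0 0 0 0 0",
)

```text
time_s: 7.73
tcp_pos: [0.6318, 0.0148, 0.0738]
eef_rot: [-1.476, 0.727, 0.918]
wrist_force: [-0.4, -1.4, -7.4]
grip_width: 0.0581
```

```bash
python3 -c "
from h import *
go(ap(T,deck(-.0025,.104,.031)),Rd)
s=bot.sense();print(s['moment'])
for n in('wrist','scene'): cv2.imwrite(f'pics/{n}4.png',capture(n))
cv2.imwrite('pics/s4.png',cv2.resize(cv2.imread('pics/scene4.png')[230:375,220:400],None,fx=4,fy=4,interpolation=2))"
```

```text
t 7.7333 tcp [0.6318 0.0148 0.0738] d [-0.0093  0.07   -0.0012] 0.07058035902197175 rv [-0.002  -0.0013 -0.0003] 0.1368029731592106 F [-0.3506 -1.3672 -7.363 ] g 0.05809799553828334
[-0.0694 -0.2452  2.0596  0.14    0.8186 -1.8413]
deck s,y,n -0.0019580861697405996 0.03342918350193105 0.03202495359730319
[-0.0657  0.8208  0.0148]
```

View pics/s4.png

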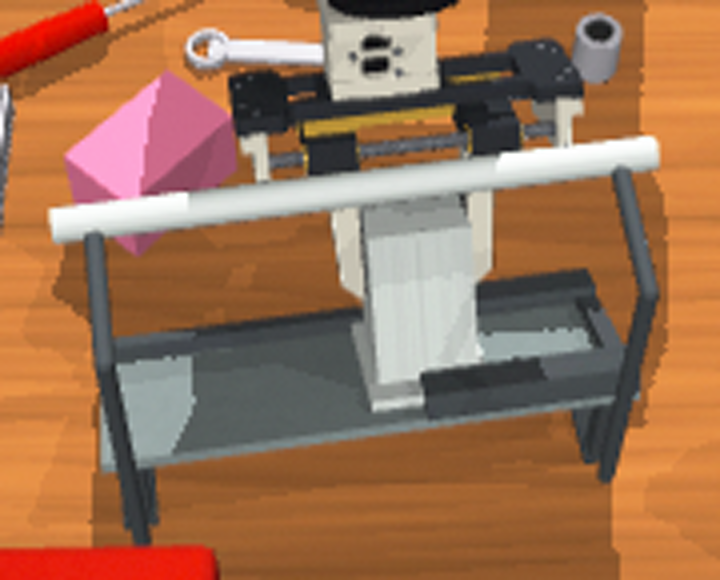

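The foot's corner is under the lips with no contact force. Continuing.

Emit:
play_rows(
  targets="-0.001 0.006 0 0 0 0 0; -0.0025 0.018 0 0 0 0 0; -0.004 0.03 0 0 0 0 0; -0.0056 0.042 0 0 0 0 0; -0.0072 0.054 0 0 0 0 0",
)

```text
time_s: 8.25
tcp_pos: [0.6247, 0.0681, 0.0737]
eef_rot: [-1.475, 0.728, 0.917]
wrist_force: [0.2, 0.4, -6.8]
grip_width: 0.0581
```

Emit:
play_rows(
  targets="-0.0005 0.003 0 0 0 0 0; -0.0009 0.006 0 0 0 0 0; -0.0013 0.009 0 0 0 0 0; -0.0017 0.012 0 0 0 0 0; -0.0017 0.012 0 0 0 0 0",
)

```text
time_s: 8.67
tcp_pos: [0.6231, 0.0797, 0.0737]
eef_rot: [-1.476, 0.728, 0.917]
wrist_force: [-0.0, 0.9, -6.7]
grip_width: 0.058
```

```bash
python3 -c "
from h import *
go(ap(T,deck(-.0025,.104,.031)),Rd)
s=bot.sense();print(s['moment'])
for n in('wrist','scene','side'): cv2.imwrite(f'pics/{n}5.png',capture(n))
cv2.imwrite('pics/s5.png',cv2.resize(cv2.imread('pics/scene5.png')[230:375,220:400],None,fx=4,fy=4,interpolation=2))"
```

```text
t 8.6667 tcp [0.6231 0.0797 0.0737] d [-0.0005  0.005  -0.0011] 0.005179964259090255 rv [-0.0019 -0.0014  0.0007] 0.14192999055040598 F [-0.0185  0.8648 -6.7109] g 0.05803342885688543
[ 0.0698 -0.2581  2.0701  0.045   0.8085 -1.6543]
deck s,y,n -0.002081418281822397 0.09893903989675776 0.0320201742305992
[-0.1152  0.8631  0.0208]
```

View pics/s5.png

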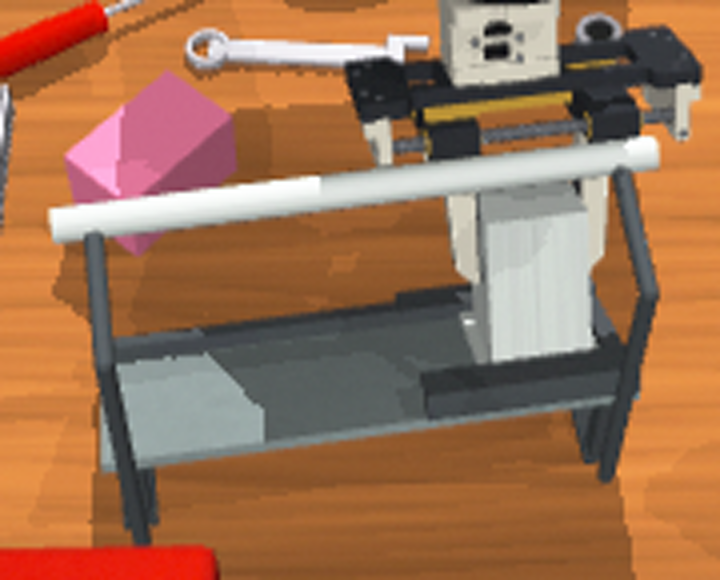

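View pics/wrist5.png

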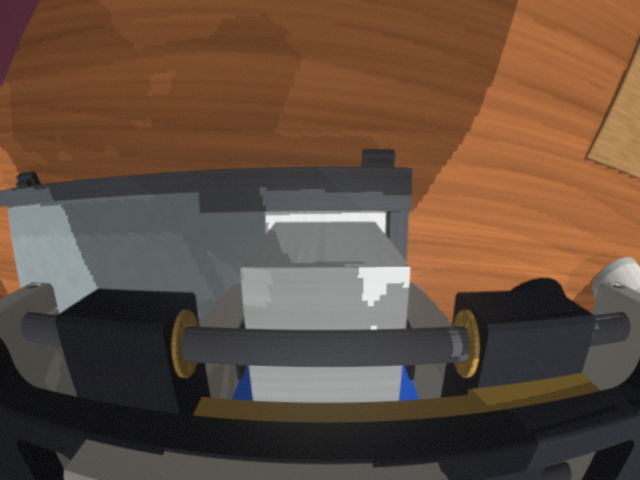

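Nearly home. I'll creep forward in small steps until the stop is felt.

Emit:
play_rows(
  targets="-0.0002 0.0015 0 0 0 0 0; -0.0004 0.003 0 0 0 0 0; -0.0005 0.004 0 0 0 0 0; -0.0006 0.005 0 0 0 0 0; -0.0006 0.005 0 0 0 0 0",
)

```text
time_s: 9.23
tcp_pos: [0.6228, 0.0832, 0.0742]
eef_rot: [-1.478, 0.73, 0.915]
wrist_force: [-2.5, -15.7, -3.0]
grip_width: 0.058
```

Emit:
play_rows(
  targets="-0.0001 0.0007 0 0 0 0 0; -0.0002 0.0015 0 0 0 0 0; -0.0003 0.002 0 0 0 0 0; -0.0003 0.0025 0 0 0 0 0; -0.0003 0.0025 0 0 0 0 0",
)

```text
time_s: 9.65
tcp_pos: [0.6227, 0.0838, 0.0744]
eef_rot: [-1.481, 0.732, 0.914]
wrist_force: [-6.2, -33.4, 0.8]
grip_width: 0.0579
```

The stop is firmly felt (33 N). Easing off and lowering the foot onto the deck.

Emit:
play_rows(
  targets="0.0002 -0.001 0 0 0 0 0; 0.0003 -0.0025 0 0 0 0 0; 0.0008 -0.003 -0.0008 0 0 0 0; 0.0014 -0.003 -0.0018 0 0 0 0; 0.0014 -0.003 -0.0018 0 0 0 0",
  grip_force=50,
)

```text
time_s: 10.07
tcp_pos: [0.6238, 0.0828, 0.0729]
eef_rot: [-1.477, 0.729, 0.916]
wrist_force: [-13.9, -15.8, 5.1]
grip_width: 0.0575
```

```bash
python3 -c "
from h import *
go(ap(T,deck(-.0025,.104,.130)),Rd)
s=bot.sense();print(s['moment'])
for n in('scene','side'): cv2.imwrite(f'pics/{n}6.png',capture(n))
cv2.imwrite('pics/s6.png',np.hstack([cv2.resize(cv2.imread('pics/scene6.png')[270:370,310:410],(400,400),interpolation=2),cv2.resize(cv2.imread('pics/side6.png')[150:250,310:410],(400,400),interpolation=2)]))"
```

```text
t 10.0667 tcp [0.6238 0.0828 0.0729] d [-0.0503 -0.0046  0.0854] 0.09921187920784248 rv [ 0.0003 -0.0008  0.0014] 0.09313014553166067 F [-13.9055 -15.7569   5.1368] g 0.057463887960947764
[ 0.0779 -0.2548  2.0688  0.0363  0.8057 -1.6419]
deck s,y,n -0.0015208940307565848 0.10190307223636473 0.030811577181395818
[-2.3475  1.6238 -1.4014]
```

View pics/s6.png

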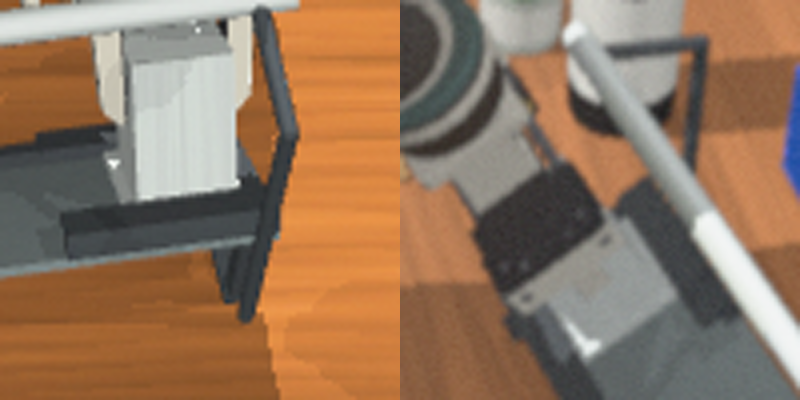

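Emit:
play_rows(
  targets="-0.001 -0.0015 0 0 0 0 0; -0.0014 -0.0016 0.0006 0 0 0 0; -0.0034 -0.0019 0.004 0 0 0 0; -0.0064 -0.0023 0.0092 0 0 0 0; -0.0094 -0.0027 0.0144 0 0 0 0",
)

```text
time_s: 10.58
tcp_pos: [0.6138, 0.0812, 0.0856]
eef_rot: [-1.476, 0.729, 0.918]
wrist_force: [9.5, -2.5, -17.1]
grip_width: 0.0574
```

```bash
python3 -c "
from h import *
go(ap(T,deck(-.0025,.102,.130)),Rd)
for n in('scene','wrist'): cv2.imwrite(f'pics/{n}7.png',capture(n))
cv2.imwrite('pics/s7.png',np.hstack([cv2.resize(cv2.imread('pics/scene7.png')[270:370,310:410],(400,400),interpolation=2),cv2.resize(cv2.imread('pics/wrist7.png')[140:300,240:440],(400,400),interpolation=2)]))"
```

```text
t 10.5833 tcp [0.6138 0.0812 0.0856] d [-0.04   -0.005   0.0727] 0.08313179221538511 rv [-0.0013 -0.0023  0.0007] 0.15458677783633143 F [  9.5401  -2.4599 -17.1127] g 0.05744461815124664
[ 0.0748 -0.2917  2.0759  0.0398  0.837  -1.6459]
deck s,y,n -0.0039331274128570695 0.10164353294016772 0.046877437152644155
```

View pics/s7.png

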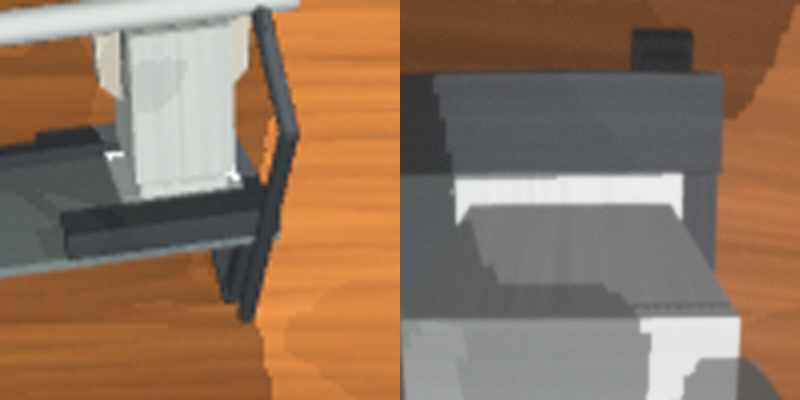

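Emit:
play_rows(
  targets="-0.004 -0.0005 0.007 0 0 0 0; -0.008 -0.001 0.014 0 0 0 0; -0.012 -0.0016 0.021 0 0 0 0; -0.016 -0.002 0.028 0 0 0 0; -0.02 -0.0027 0.035 0 0 0 0",
)

```text
time_s: 11.1
tcp_pos: [0.5944, 0.079, 0.123]
eef_rot: [-1.476, 0.726, 0.916]
wrist_force: [-0.5, -0.4, -1.6]
grip_width: 0.0578
```

Emit:
play_rows(
  targets="-0.006 -0.0008 0.01 0 0 0 0; -0.012 -0.0015 0.021 0 0 0 0; -0.018 -0.0023 0.031 0 0 0 0; -0.024 -0.003 0.042 0 0 0 0; -0.03 -0.004 0.052 0 0 0 0",
)

```text
time_s: 11.52
tcp_pos: [0.5637, 0.0747, 0.175]
eef_rot: [-1.476, 0.727, 0.917]
wrist_force: [-0.6, 0.3, -1.2]
grip_width: 0.0582
```

```bash
python3 -c "
from h import *
go(ap(T,deck(-.0025,.102,.180)),Rd)
for n in('scene','wrist','side'): cv2.imwrite(f'pics/{n}8.png',capture(n))
cv2.imwrite('pics/s8.png',np.hstack([cv2.resize(cv2.imread('pics/scene8.png')[200:370,280:450],(400,400),interpolation=2),cv2.resize(cv2.imread('pics/side8.png')[130:290,270:430],(400,400),interpolation=2)]))"
```

```text
t 11.5167 tcp [0.5637 0.0747 0.175 ] d [-0.0147 -0.0017  0.0266] 0.030444800467696095 rv [-0.0019 -0.0003  0.0005] 0.11243628610731515 F [-0.6074  0.3368 -1.187 ] g 0.058193968656929745
[ 0.0677 -0.4835  2.0659  0.0391  1.037  -1.6452]
deck s,y,n -0.0029953432036415317 0.10179569626692274 0.14955266672570178
```

View pics/s8.png

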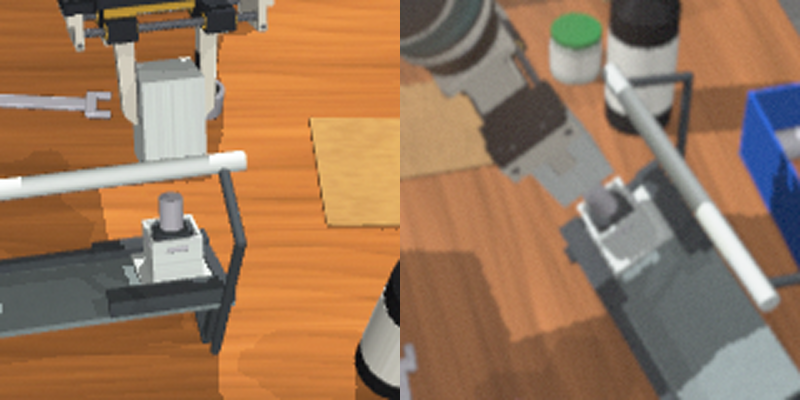

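View pics/wrist8.png

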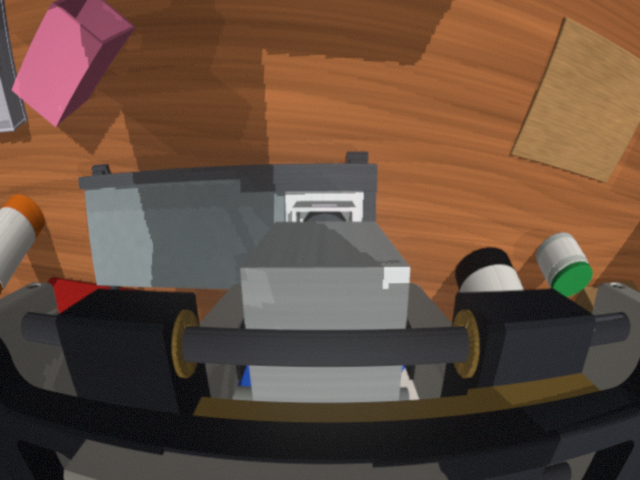

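The lid is clear and the base is still home, with the cartridge standing in it. Carrying the lid to the sheet.

Emit:
play_rows(
  targets="-0.012 0 0.016 0 0 0 0; -0.03 0.01 0.032 0 0 0 0; -0.048 0.03 0.044 0 0 0 0; -0.066 0.055 0.05 0 0 0 0; -0.084 0.085 0.055 0 0 0 0",
)

```text
time_s: 12.08
tcp_pos: [0.4797, 0.1595, 0.2287]
eef_rot: [-1.475, 0.729, 0.915]
wrist_force: [1.5, 0.8, -1.4]
grip_width: 0.0575
```

```bash
python3 -c "
from h import *
Rv=np.column_stack([[0,0,-1],np.cross(T[:3,1],[0,0,-1]),T[:3,1]])
go([.48,.338,.12],Rv)
for n,uvs in (('side',[(251,166),(304,162),(311,193),(257,202)]),): q=np.array([ray_z(n,*q,.004)[:2] for q in uvs]);print(q,q.mean(0))
"
```

```text
t 12.0833 tcp [0.4797 0.1595 0.2287] d [ 0.0003  0.1785 -0.1087] 0.20900976040394395 rv [-0.0701  0.5186  0.0034] 29.984075714414978 F [ 1.5474  0.8231 -1.3714] g 0.057548095305297274
[ 0.335  -0.6521  2.0816 -0.108   1.1997 -1.3516]
deck s,y,n -0.03856914649646459 0.19691411641917525 0.2321024360792458
[[0.4112 0.4144]
 [0.5628 0.3934]
 [0.5509 0.262 ]
 [0.4012 0.2645]] [0.4815 0.3336]
```

Emit:
play_rows(
  targets="0 0.03 0 -0.014 0.104 0.0007 0; 0 0.06 -0.015 -0.028 0.207 0.0014 0; 0 0.095 -0.035 -0.042 0.311 0.002 0; 0 0.13 -0.06 -0.056 0.415 0.0027 0; 0.001 0.165 -0.085 -0.07 0.5186 0.0034 0",
)

```text
time_s: 12.5
tcp_pos: [0.4808, 0.3143, 0.1513]
eef_rot: [-1.312, 1.132, 1.3]
wrist_force: [0.9, -1.2, 0.3]
grip_width: 0.0578
```

```bash
python3 -c "
from h import *
Rv=np.column_stack([[0,0,-1],np.cross(T[:3,1],[0,0,-1]),T[:3,1]])
go([.481,.336,.029],Rv)
cv2.imwrite('pics/side9.png',capture('side'));cv2.imwrite('pics/scene9.png',capture('scene'))
cv2.imwrite('pics/s9.png',np.hstack([cv2.resize(cv2.imread('pics/scene9.png')[180:320,370:510],(400,400),interpolation=2),cv2.resize(cv2.imread('pics/side9.png')[80:240,210:370],(400,400),interpolation=2)]))
"
```

```text
t 12.5 tcp [0.4808 0.3143 0.1513] d [ 0.0002  0.0217 -0.1223] 0.1242145559227094 rv [-0.003   0.0111 -0.0029] 0.6812561379097422 F [ 0.8846 -1.1631  0.2516] g 0.05778210619039351
[ 0.5364 -0.0954  1.7279 -0.0031  1.498  -1.1693]
deck s,y,n -0.058653677774651254 0.35023771104960805 0.15430626906939193
```

View pics/s9.png

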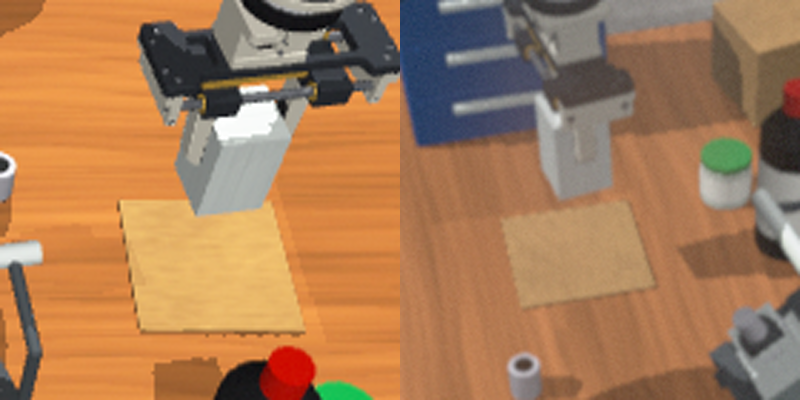

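Emit:
play_rows(
  targets="0 0.006 -0.02 0 0 0 0; 0 0.0115 -0.045 0 0 0 0; 0 0.0115 -0.07 0 0 0 0; 0 0.0115 -0.09 0 0 0 0; 0 0.0115 -0.1 0 0 0 0",
)

```text
time_s: 13.02
tcp_pos: [0.4801, 0.3228, 0.0497]
eef_rot: [-1.313, 1.132, 1.298]
wrist_force: [0.8, -0.3, -1.8]
grip_width: 0.0575
```

Emit:
play_rows(
  targets="0 0 0 0 0 0 0; 0 0 -0.002 0 0 0 0; 0 0 -0.004 0 0 0 0; 0 0 -0.006 0 0 0 0; 0 0 -0.007 0 0 0 0",
)

```text
time_s: 13.43
tcp_pos: [0.4815, 0.3238, 0.0463]
eef_rot: [-1.313, 1.128, 1.296]
wrist_force: [-0.2, -0.6, -1.6]
grip_width: 0.0578
```

```bash
python3 -c "
from h import *
Rv=np.column_stack([[0,0,-1],np.cross(T[:3,1],[0,0,-1]),T[:3,1]])
go([.481,.336,.029],Rv)
cv2.imwrite('pics/side10.png',capture('side'));cv2.imwrite('pics/scene10.png',capture('scene'))
cv2.imwrite('pics/s10.png',np.hstack([cv2.resize(cv2.imread('pics/scene10.png')[200:320,390:510],(400,400),interpolation=2),cv2.resize(cv2.imread('pics/side10.png')[100:220,230:350],(400,400),interpolation=2)]))
"
```

```text
t 13.4333 tcp [0.4815 0.3238 0.0463] d [-0.0005  0.0122 -0.0173] 0.02113469623802278 rv [-0.0045  0.0165 -0.0019] 0.9855061606766341 F [-0.1542 -0.6097 -1.6267] g 0.05780411041752523
[ 0.5508 -0.019   1.8299 -0.005   1.3144 -1.1528]
deck s,y,n -0.10952114303538962 0.3595744278251366 0.062388168720509514
```

View pics/s10.png

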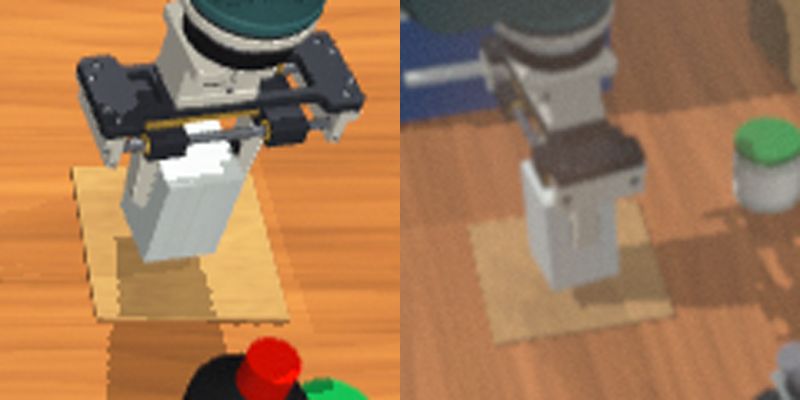

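Emit:
play_rows(
  targets="0 0.005 -0.003 -0.002 0.008 0 0; 0 0.01 -0.006 -0.0045 0.0165 -0.002 0; 0 0.01 -0.009 -0.0045 0.0165 -0.002 0; 0 0.01 -0.011 -0.0045 0.0165 -0.002 0; 0 0.01 -0.013 -0.0045 0.0165 -0.002 0",
)

```text
time_s: 13.95
tcp_pos: [0.481, 0.3337, 0.0319]
eef_rot: [-1.306, 1.146, 1.307]
wrist_force: [0.2, 0.2, -1.1]
grip_width: 0.0577
```

Emit:
play_rows(
  targets="0 0 0 0 0 0 0; 0 0 -0.001 0 0 0 0; 0 0 -0.002 0 0 0 0; 0 0 -0.003 0 0 0 0; 0 0 -0.003 0 0 0 0",
)

```text
time_s: 14.37
tcp_pos: [0.481, 0.3336, 0.0294]
eef_rot: [-1.306, 1.145, 1.306]
wrist_force: [-0.5, 0.8, -1.0]
grip_width: 0.0576
```

```bash
python3 -c "
from h import *
Rv=np.column_stack([[0,0,-1],np.cross(T[:3,1],[0,0,-1]),T[:3,1]])
go([.481,.336,.029],Rv)
"
```

```text
t 14.3667 tcp [0.481  0.3336 0.0294] d [-0.      0.0024 -0.0004] 0.0024336462258983454 rv [ 0.0008 -0.0012  0.0001] 0.08129801500353964 F [-0.4661  0.8048 -0.9847] g 0.05763126773959913
[ 0.5628  0.0195  1.8204 -0.      1.3032 -1.1401]
deck s,y,n -0.11719450405086393 0.36932098328622504 0.04734012222024473
```

Emit:
play_rows(
  targets="0 0 -0.001 0 0 0 0; 0 0 -0.0015 0 0 0 0; 0 0 -0.002 0 0 0 0; 0 0 -0.0025 0 0 0 0; 0 0 -0.0025 0 0 0 0",
)

```text
time_s: 14.78
tcp_pos: [0.4812, 0.3337, 0.0273]
eef_rot: [-1.306, 1.145, 1.306]
wrist_force: [-1.2, -1.0, 3.5]
grip_width: 0.0578
```

Emit:
play_rows(
  targets="0 0 -0.0005 0 0 0 0; 0 0 -0.001 0 0 0 0; 0 0 -0.0015 0 0 0 0; 0 0 -0.002 0 0 0 0; 0 0 -0.002 0 0 0 0",
)

```text
time_s: 15.2
tcp_pos: [0.4815, 0.3338, 0.0273]
eef_rot: [-1.306, 1.144, 1.306]
wrist_force: [-10.2, -6.3, 23.3]
grip_width: 0.0578
```

Landed. I'll relieve the press, then open.

Emit:
play_rows(
  targets="0 0 0.001 0 0 0 0; 0 0 0.0018 0 0 0 0; 0 0 0.0018 0 0 0 0.64; 0 0 0.0018 0 0 0 0.7; 0 0 0.0018 0 0 0 0.8",
)

```text
time_s: 15.62
tcp_pos: [0.481, 0.3336, 0.0265]
eef_rot: [-1.306, 1.145, 1.307]
wrist_force: [-0.5, 0.6, 0.1]
grip_width: 0.0675
```

Emit:
play_rows(
  targets="0 0 0 0 0 0 0.9; 0 0 0 0 0 0 1; 0 0 0 0 0 0 1; 0 0 0 0 0 0 1; 0 0 0 0 0 0 1",
)

```text
time_s: 16.03
tcp_pos: [0.4811, 0.3337, 0.0268]
eef_rot: [-1.306, 1.145, 1.307]
wrist_force: [-0.1, -0.0, -0.0]
grip_width: 0.0924
```

```bash
python3 -c "
from h import *
go([.481,.336,.13])
cv2.imwrite('pics/wrist11.png',capture('wrist'))
"
```

```text
t 16.0333 tcp [0.4811 0.3337 0.0268] d [-0.0001  0.0023  0.1032] 0.10326338170034327 rv [0. 0. 0.] 0.0 F [-0.0738 -0.0302 -0.0119] g 0.0923590311466416
[ 0.5628  0.022   1.8224  0.      1.2986 -1.1401]
deck s,y,n -0.11848425292587286 0.36937557314185643 0.04504182482887297
```

View pics/wrist11.png

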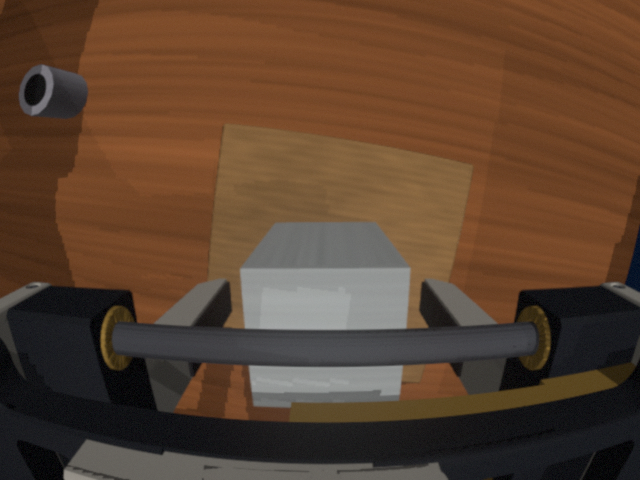

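The lid is free, centred on the sheet and upright. Retreating straight up, then going back.

Emit:
play_rows(
  targets="0 0 0.03 0 0 0 1; 0 0 0.06 0 0 0 1; 0 0 0.1 0 0 0 1; 0 0 0.14 0 0 0 1; 0 0 0.17 0 0 0 1",
)

```text
time_s: 16.5
tcp_pos: [0.4813, 0.3338, 0.2004]
eef_rot: [-1.306, 1.143, 1.305]
wrist_force: [0.6, 0.4, 0.5]
grip_width: 0.0925
```

Emit:
play_rows(
  targets="0 0 0.03 0 0 0 1; 0 -0.02 0.04 0.014 -0.104 0 1; 0 -0.055 0.045 0.028 -0.207 -0.001 1; 0 -0.09 0.048 0.042 -0.311 -0.002 1; 0 -0.125 0.05 0.056 -0.415 -0.003 1",
)

```text
time_s: 16.92
tcp_pos: [0.4812, 0.2101, 0.2476]
eef_rot: [-1.449, 0.814, 0.996]
wrist_force: [0.7, -0.6, 1.0]
grip_width: 0.0927
```

```bash
python3 -c "
from h import *
P=ap(T,deck(-.003,.1025,.17));print(P,ap(T,deck(-.003,.1025,.065)))
go(P,Rd)
for n in('scene','side'): cv2.imwrite(f'pics/{n}12.png',capture(n))
cv2.imwrite('pics/s12.png',np.hstack([cv2.resize(cv2.imread('pics/scene12.png')[200:350,320:500],(400,333),interpolation=2),cv2.resize(cv2.imread('pics/side12.png')[100:250,230:410],(400,333),interpolation=2)]))
"
```

```text
[0.5535 0.0741 0.1927] [0.6055 0.081  0.1018]
t 16.9167 tcp [0.4812 0.2101 0.2476] d [ 0.0722 -0.1361 -0.0549] 0.16354465041108948 rv [ 0.0135 -0.1065  0.0019] 6.152311066225458 F [ 0.7281 -0.5657  0.9955] g 0.09272784537089256
[ 0.4387 -0.5132  1.9435 -0.1267  1.3145 -1.2548]
deck s,y,n -0.022018520025228236 0.24691772920376118 0.24434575710829523
```

View pics/s12.png

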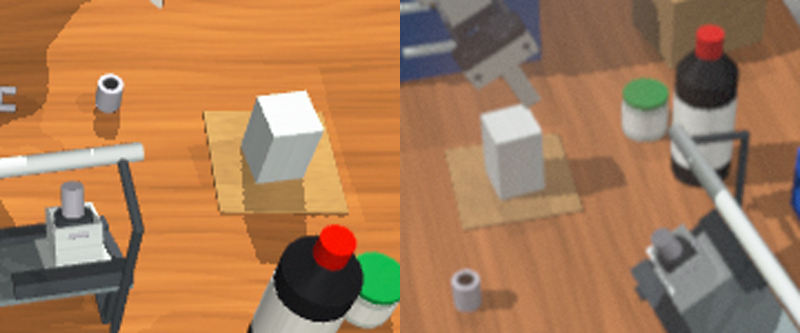

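The lid stands well on the sheet. Moving to the pre-grasp above the cartridge.

Emit:
play_rows(
  targets="0 -0.03 0 0.007 -0.053 0.001 1; 0.005 -0.062 -0.005 0.0135 -0.1065 0.002 1; 0.02 -0.095 -0.018 0.0135 -0.1065 0.002 1; 0.045 -0.125 -0.036 0.0135 -0.1065 0.002 1; 0.072 -0.136 -0.055 0.0135 -0.1065 0.002 1",
)

```text
time_s: 17.43
tcp_pos: [0.5539, 0.0721, 0.1932]
eef_rot: [-1.476, 0.731, 0.916]
wrist_force: [0.3, 1.2, 0.7]
grip_width: 0.0932
```

Emit:
play_rows(
  targets="0 0 0 0 0 0 1; 0 0 0 0 0 0 1; 0 0 0 0 0 0 1; 0 0 0 0 0 0 1; 0 0 0 0 0 0 1",
)

```text
time_s: 17.85
tcp_pos: [0.553, 0.0759, 0.193]
eef_rot: [-1.477, 0.731, 0.92]
wrist_force: [-0.9, -0.5, -0.5]
grip_width: 0.0931
```

```bash
python3 -c "
from h import *
go(ap(T,deck(-.003,.1025,.065)),Rd)
s=bot.sense()
im=capture('wrist')
b=[-.0025,.1035,0]
def pts(q,col): cv2.polylines(im,[np.int32(np.round([projw(ap(T,deck(*(np.array(p)+b))),s) for p in q]))],True,col,1)
pts([(.025*i,.025*j,.052) for i,j in((1,1),(1,-1),(-1,-1),(-1,1))],(255,0,0))
a=np.linspace(0,6.28,20);pts([(.012*np.cos(t),.012*np.sin(t),.086) for t in a],(0,0,255))
cv2.imwrite('pics/wrist13.png',im)
"
```

```text
t 17.85 tcp [0.553  0.0759 0.193 ] d [ 0.0525  0.005  -0.0912] 0.1053594551118901 rv [-0.0001 -0.0044 -0.0006] 0.25694694471625246 F [-0.8769 -0.5078 -0.5417] g 0.09308211403538441
[ 0.0732 -0.5141  2.0556  0.0342  1.0819 -1.6382]
deck s,y,n -0.003067491600074107 0.10442804147703086 0.17033661313850912
```

View pics/wrist13.png

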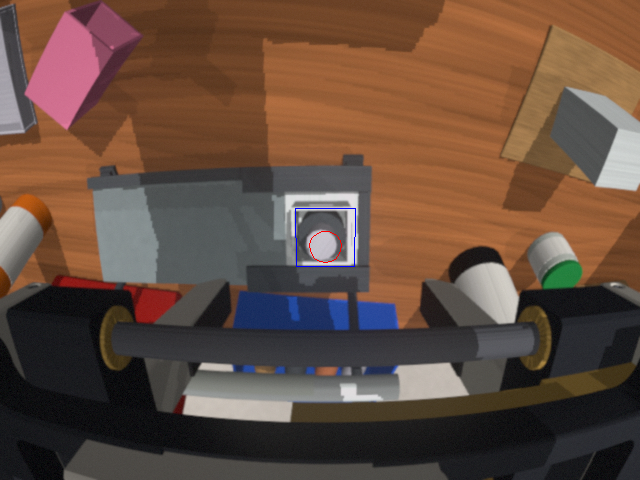

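The overlay matches the stem at (323,245). Descending.

Emit:
play_rows(
  targets="0.008 0.001 -0.014 0 0 0 1; 0.018 0.002 -0.031 0 -0.002 0 1; 0.03 0.003 -0.052 0 -0.004 0 1; 0.04 0.004 -0.07 0 -0.004 0 1; 0.047 0.0045 -0.082 0 -0.004 0 1",
)

```text
time_s: 18.32
tcp_pos: [0.6001, 0.0803, 0.1084]
eef_rot: [-1.477, 0.729, 0.918]
wrist_force: [-0.2, 0.3, 0.3]
grip_width: 0.0931
```

Emit:
play_rows(
  targets="0.003 0 -0.005 0 0 0 1; 0.0055 0.0005 -0.009 0 0 0 1; 0.0055 0.0005 -0.009 0 0 0 0.6; 0.0055 0.0005 -0.009 0 0 0 0.4; 0.0055 0.0005 -0.009 0 0 0 0.3",
  grip_force=30,
)

```text
time_s: 18.73
tcp_pos: [0.6058, 0.0802, 0.102]
eef_rot: [-1.478, 0.729, 0.916]
wrist_force: [0.0, -0.4, 0.6]
grip_width: 0.0776
```

```bash
python3 -c "
from h import *
go(ap(T,deck(-.003,.1025,.065)),Rd)
for n in('scene','wrist'): cv2.imwrite(f'pics/{n}14.png',capture(n))
cv2.imwrite('pics/s14.png',np.hstack([cv2.resize(cv2.imread('pics/scene14.png')[240:360,310:410],(400,480),interpolation=2),cv2.resize(cv2.imread('pics/wrist14.png')[140:380,200:440],(400,480),interpolation=2)]))"
```

```text
t 18.7333 tcp [0.6058 0.0802 0.102 ] d [-0.0003  0.0008 -0.0002] 0.0008957996122255487 rv [-0.     -0.0005  0.0006] 0.04612395401655723 F [ 0.0075 -0.4172  0.5933] g 0.07756585182838512
[ 0.0746 -0.3275  2.0761  0.0373  0.871  -1.6441]
deck s,y,n -0.0027409413114809003 0.10164855612390199 0.06509938397820533
```

View pics/s14.png

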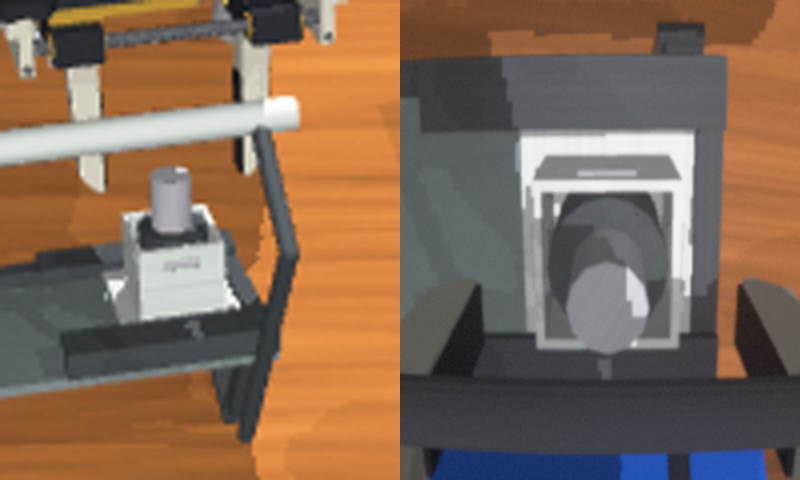

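Emit:
play_rows(
  targets="0 0 0 0 0 0 0.2; 0 0 0 0 0 0 0.1; 0 0 0 0 0 0 0; 0 0 0 0 0 0 0; 0 0 0 0 0 0 0",
)

```text
time_s: 19.25
tcp_pos: [0.6056, 0.08, 0.1007]
eef_rot: [-1.477, 0.73, 0.917]
wrist_force: [-0.2, -0.1, -0.3]
grip_width: 0.0366
```

Emit:
play_rows(
  targets="0 0 0 0 0 0 0; 0 0 0 0 0 0 0; 0 0 0 0 0 0 0; 0 0 0 0 0 0 0; 0 0 0 0 0 0 0",
)

```text
time_s: 19.67
tcp_pos: [0.6061, 0.0796, 0.1019]
eef_rot: [-1.478, 0.729, 0.916]
wrist_force: [-17.6, -11.5, 22.7]
grip_width: 0.013
```

Emit:
play_rows(
  targets="0 0 0 0 0 0 0; 0 0 0 0 0 0 0; 0 0 0 0 0 0 0; 0 0 0 0 0 0 0; 0 0 0 0 0 0 0",
)

```text
time_s: 20.08
tcp_pos: [0.6061, 0.0807, 0.1029]
eef_rot: [-1.477, 0.727, 0.916]
wrist_force: [-16.6, 3.1, 17.6]
grip_width: 0.0005
```

The jaws closed on nothing and there is force along +n. Looking.

```bash
python3 -c "
from h import *
go(ap(T,deck(-.003,.1025,.065)),Rd)
for n in('scene','wrist','side'): cv2.imwrite(f'pics/{n}15.png',capture(n))
cv2.imwrite('pics/s15.png',np.hstack([cv2.resize(cv2.imread('pics/scene15.png')[240:360,310:410],(400,480),interpolation=2),cv2.resize(cv2.imread('pics/side15.png')[140:260,310:410],(400,480),interpolation=2)]))"
```

```text
t 20.0833 tcp [0.6061 0.0807 0.1029] d [-0.0006  0.0003 -0.0011] 0.0013208804159367473 rv [-0.0012  0.0002  0.0005] 0.07671232163309652 F [-16.5727   3.1275  17.6284] g 0.0005161609451302063
[ 0.075  -0.3277  2.0749  0.0385  0.8716 -1.6441]
deck s,y,n -0.0019359209111334888 0.10212067954806342 0.06568182038020179
```

View pics/s15.png

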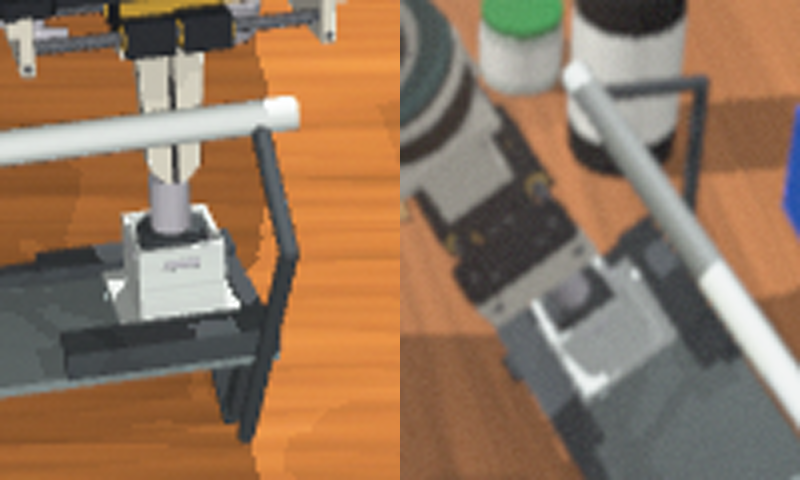

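View pics/wrist15.png

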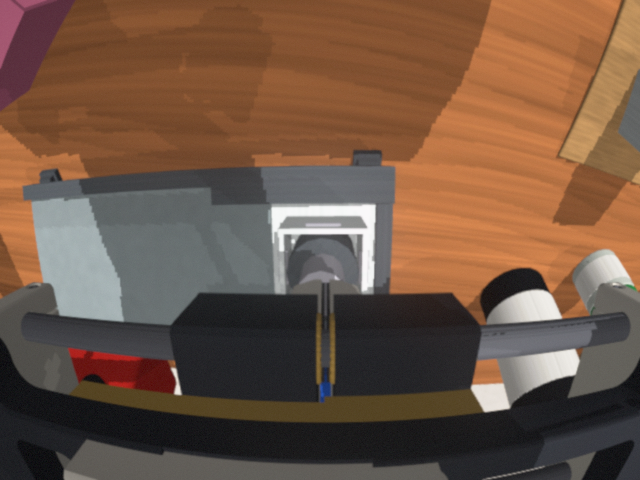

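```bash
python3 -c "
from h import *
f=lambda s,y,n:(proj(ap(T,deck(s,y,n)),'scene')-[310,240])*4
print('tips open',f(-.0027,.1016-.0388,.057),f(-.0027,.1016+.0388,.057))
print('tip closed',f(-.002,.102,.0577),'stem top',f(-.004,.1035,.086),'stem foot',f(-.004,.1035,.054))
print('sleeve top back corners',f(.0225,.0785,.052),f(.0225,.1285,.052))
print('home foot corner back', f(.0435,.0685,0))
for n in('scene','side'):
  for t in('cartridge','base'): print(n,t,[(d['p'],w(n,d['centre'])) for d in look_for(t,n)[:2]])
"
```

```text
tips open [100.7592 227.6153] [232.595  211.1485]
tip closed [167.8468 218.7247] stem top [167.8967 172.6645] stem foot [169.877 222.565]
sleeve top back corners [136.6517 252.3769] [223.3074 241.394 ]
home foot corner back [130.481  353.8801]
scene cartridge [(0.61, array([0.6131, 0.0807, 0.1006]))]
scene base [(0.7, array([0.6392, 0.08  , 0.0829]))]
side cartridge [(0.49, array([0.607 , 0.0687, 0.0995]))]
side base [(0.78, array([0.6337, 0.0571, 0.071 ])), (0.59, array([0.6644, 0.3734, 0.046 ]))]
```

The fingertips sit on top of the stem. In the picture they end about 20 mm higher along n than the stated geometry predicts (observed (172,182) against predicted (168,219)). Contact puts the tips at TCP n + 20 mm. I'll raise, open, go about 25 mm deeper and verify before closing.

Emit:
play_rows(
  targets="-0.003 -0.0004 0.005 0 0 0 0; -0.005 -0.0007 0.009 0 0 0 0; -0.005 -0.0007 0.009 0 0 0 0.5; -0.005 -0.0007 0.009 0 0 0 1; -0.005 -0.0007 0.009 0 0 0 1",
)

```text
time_s: 20.85
tcp_pos: [0.6006, 0.0793, 0.1095]
eef_rot: [-1.477, 0.73, 0.917]
wrist_force: [-0.2, 1.0, 0.2]
grip_width: 0.0159
```

Emit:
play_rows(
  targets="0 0 0 0 0 0 1; 0 0 0 0 0 0 1; 0 0 0 0 0 0 1; 0 0 0 0 0 0 1; 0 0 0 0 0 0 1",
)

```text
time_s: 21.27
tcp_pos: [0.6006, 0.0793, 0.1096]
eef_rot: [-1.477, 0.73, 0.917]
wrist_force: [-0.1, 0.2, -0.4]
grip_width: 0.0492
```

```bash
python3 -c "
from h import *
go(ap(T,deck(-.003,.1025,.040)),Rd)
for n in('scene','wrist'): cv2.imwrite(f'pics/{n}16.png',capture(n))
cv2.imwrite('pics/s16.png',np.hstack([cv2.resize(cv2.imread('pics/scene16.png')[240:360,310:410],(400,480),interpolation=2),cv2.resize(cv2.imread('pics/wrist16.png')[140:380,200:440],(400,480),interpolation=2)]))"
```

```text
t 21.2667 tcp [0.6006 0.0793 0.1096] d [ 0.0173  0.0033 -0.0295] 0.03432590383674776 rv [ 0.0001 -0.0022  0.0008] 0.13432936327921283 F [-0.147   0.1742 -0.424 ] g 0.049221203691885825
[ 0.0737 -0.3461  2.0767  0.0372  0.8906 -1.6441]
deck s,y,n -0.0034569495689886487 0.10149383545859574 0.07430559466822023
```

View pics/s16.png

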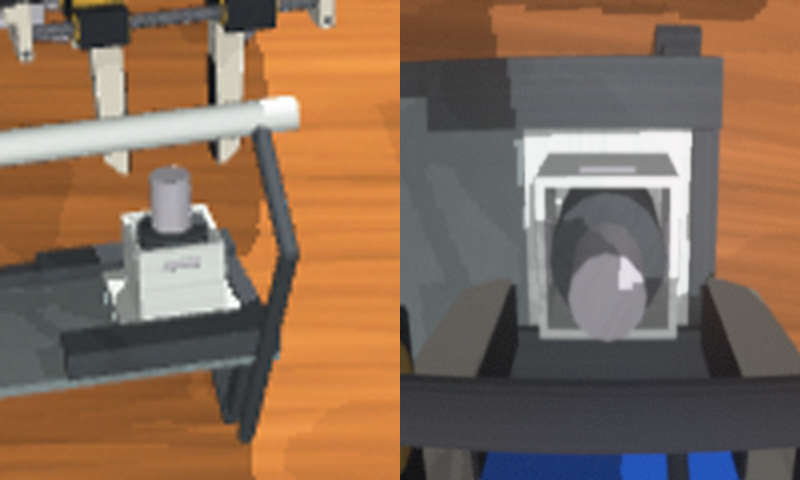

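Emit:
play_rows(
  targets="0.004 0.001 -0.006 0 0 0 0.7; 0.008 0.0015 -0.013 0 0 0 0.7; 0.012 0.002 -0.02 0 0 0 0.7; 0.0155 0.0025 -0.0265 0 0 0 0.7; 0.0165 0.0027 -0.0285 0 0 0 0.7",
)

```text
time_s: 21.78
tcp_pos: [0.617, 0.082, 0.0791]
eef_rot: [-1.476, 0.732, 0.919]
wrist_force: [0.5, 0.7, -0.5]
grip_width: 0.0648
```

```bash
python3 -c "
from h import *
go(ap(T,deck(-.003,.1025,.040)),Rd)
for n in('scene','wrist'): cv2.imwrite(f'pics/{n}17.png',capture(n))
cv2.imwrite('pics/s17.png',np.hstack([cv2.resize(cv2.imread('pics/scene17.png')[240:360,310:410],(400,480),interpolation=2),cv2.resize(cv2.imread('pics/wrist17.png')[140:380,200:440],(400,480),interpolation=2)]))"
```

```text
t 21.7833 tcp [0.617  0.082  0.0791] d [0.0009 0.0006 0.001 ] 0.0014725939767861065 rv [ 0.0002 -0.0042  0.0008] 0.24728024869772874 F [ 0.5013  0.683  -0.4637] g 0.06478601999157081
[ 0.077  -0.276   2.0742  0.0371  0.825  -1.6431]
deck s,y,n -0.004320018339519248 0.10201667017436693 0.039560012610994684
```

View pics/s17.png

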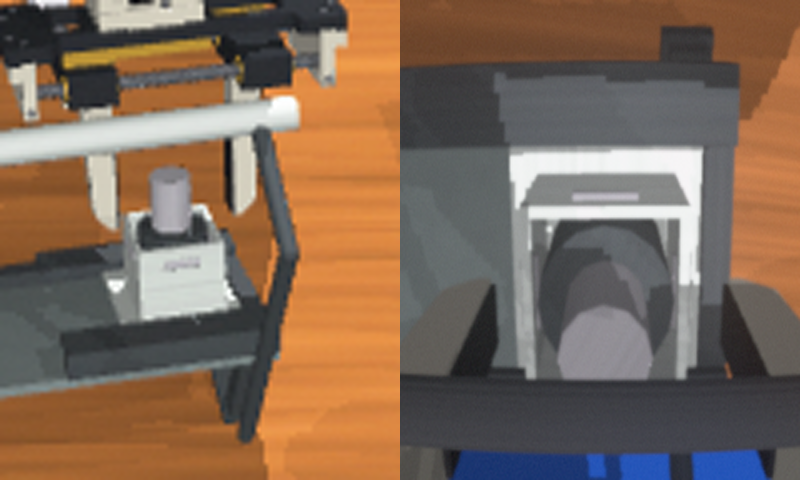

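The tips now midpoint at (172,220), which is the stem-foot level. Closing.

Emit:
play_rows(
  targets="-0.0003 0 0.0007 0 0 0 0.4; -0.0003 0 0.0007 0 0 0 0.2; -0.0003 0 0.0007 0 0 0 0; -0.0003 0 0.0007 0 0 0 0; -0.0003 0 0.0007 0 0 0 0",
  grip_force=30,
)

```text
time_s: 22.3
tcp_pos: [0.6169, 0.082, 0.0823]
eef_rot: [-1.477, 0.729, 0.917]
wrist_force: [0.0, -0.4, 0.7]
grip_width: 0.0364
```

Emit:
play_rows(
  targets="0 0 0 0 0 0 0; 0 0 0 0 0 0 0; 0 0 0 0 0 0 0; 0 0 0 0 0 0 0; 0 0 0 0 0 0 0",
)

```text
time_s: 22.72
tcp_pos: [0.6169, 0.0818, 0.0821]
eef_rot: [-1.477, 0.73, 0.917]
wrist_force: [-0.3, -4.2, 1.8]
grip_width: 0.0229
```

```bash
python3 -c "
from h import *
go(ap(T,deck(-.003,.1025,.040)),Rd);print(bot.sense()['moment'])"
```

```text
t 22.7167 tcp [0.6169 0.0818 0.0821] d [ 0.001   0.0008 -0.002 ] 0.002317445548050281 rv [ 0.0003 -0.0018  0.0009] 0.1163372456837076 F [-0.3353 -4.1964  1.8424] g 0.02289346305285478
[ 0.0768 -0.2805  2.0733  0.0367  0.828  -1.643 ]
deck s,y,n -0.0029406191538839284 0.10183712948982393 0.04221802133118162
[-0.674   0.0261 -0.373 ]
```

Emit:
play_rows(
  targets="0 0 0 0 0 0 0; 0 0 0 0 0 0 0; 0 0 0 0 0 0 0; 0 0 0 0 0 0 0; 0 0 0 0 0 0 0",
)

```text
time_s: 23.13
tcp_pos: [0.6169, 0.0819, 0.0821]
eef_rot: [-1.477, 0.73, 0.917]
wrist_force: [-0.3, -4.5, 3.7]
grip_width: 0.0233
```

```bash
python3 -c "
from h import *
go(ap(T,deck(-.003,.1025,.040)),Rd);print(bot.sense()['moment'])
for n in('scene','wrist','side'): cv2.imwrite(f'pics/{n}18.png',capture(n))
cv2.imwrite('pics/s18.png',np.hstack([cv2.resize(cv2.imread('pics/scene18.png')[240:360,310:410],(400,480),interpolation=2),cv2.resize(cv2.imread('pics/wrist18.png')[180:420,200:440],(400,480),interpolation=2)]))"
```

```text
t 23.1333 tcp [0.6169 0.0819 0.0821] d [ 0.001   0.0007 -0.0019] 0.0022959105442616175 rv [ 0.0003 -0.0018  0.0009] 0.11509073024224988 F [-0.3088 -4.4838  3.7162] g 0.023307473311363878
[ 0.0768 -0.2805  2.0733  0.0368  0.828  -1.6429]
deck s,y,n -0.0029394609904815176 0.10189407029508064 0.04221187719582829
[-0.8054  0.0449 -0.4647]
```

View pics/s18.png

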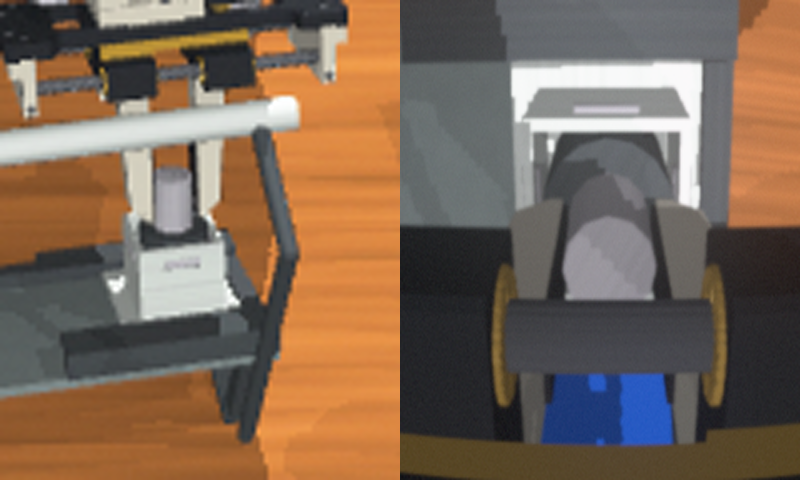

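Emit:
play_rows(
  targets="-0.001 0 0.0017 0 0 0 0; -0.0025 -0.0003 0.0043 0 0 0 0; -0.005 -0.0007 0.0087 0 0 0 0; -0.0075 -0.001 0.013 0 0 0 0; -0.0075 -0.001 0.013 0 0 0 0",
  grip_force=40,
)

```text
time_s: 23.7
tcp_pos: [0.6091, 0.0811, 0.096]
eef_rot: [-1.477, 0.729, 0.917]
wrist_force: [0.1, -2.4, -1.7]
grip_width: 0.0233
```

```bash
python3 -c "
from h import *
go(ap(T,deck(-.003,.1025,.140)),Rd);print(bot.sense()['moment'])
for n in('scene','wrist','side'): cv2.imwrite(f'pics/{n}19.png',capture(n))
cv2.imwrite('pics/s19.png',np.hstack([cv2.resize(cv2.imread('pics/scene19.png')[240:360,310:410],(400,480),interpolation=2),cv2.resize(cv2.imread('pics/wrist19.png')[180:420,200:440],(400,480),interpolation=2)]))"
```

```text
t 23.7 tcp [0.6091 0.0811 0.096 ] d [-0.0408 -0.0051  0.0708] 0.08183601933517233 rv [-0.0001 -0.0013  0.0007] 0.08845420292583583 F [ 0.1168 -2.3821 -1.7485] g 0.02331381842710059
[ 0.0761 -0.3132  2.0751  0.0368  0.8584 -1.6427]
deck s,y,n -0.002788761700416347 0.10214421300082414 0.05816066676298541
[-0.3878  0.2311 -0.2558]
```

View pics/s19.png

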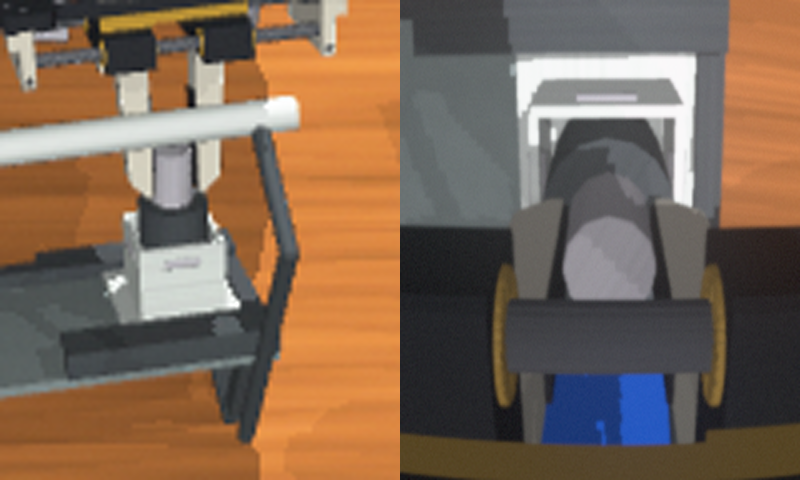

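The cartridge is rising cleanly (~16 mm) and the base is staying. Continuing.

Emit:
play_rows(
  targets="-0.005 -0.0007 0.0087 0 0 0 0; -0.011 -0.0015 0.019 0 0 0 0; -0.018 -0.0025 0.031 0 0 0 0; -0.025 -0.0033 0.0433 0 0 0 0; -0.033 -0.0044 0.057 0 0 0 0",
)

```text
time_s: 24.27
tcp_pos: [0.5753, 0.0767, 0.153]
eef_rot: [-1.477, 0.73, 0.918]
wrist_force: [-0.5, 0.4, -3.9]
grip_width: 0.0235
```

Emit:
play_rows(
  targets="-0.01 -0.001 0.015 0 0 0 0; -0.022 -0.002 0.03 0 0 0 0; -0.042 -0.003 0.045 0 0 0 0; -0.065 -0.005 0.06 0 0 0 0; -0.085 -0.015 0.065 0 0 0 0",
)

```text
time_s: 24.68
tcp_pos: [0.4899, 0.0624, 0.22]
eef_rot: [-1.478, 0.727, 0.917]
wrist_force: [-0.2, -0.3, -2.8]
grip_width: 0.0232
```

```bash
python3 -c "
from h import *
Rv=np.column_stack([[0,0,-1],np.cross(T[:3,1],[0,0,-1]),T[:3,1]])
go([.493,-.318,.15],Rv)
for n in('scene','side'): cv2.imwrite(f'pics/{n}20.png',capture(n))
cv2.imwrite('pics/s20.png',np.hstack([cv2.resize(cv2.imread('pics/scene20.png')[170:350,290:410],(320,480),interpolation=2),cv2.resize(cv2.imread('pics/side20.png')[120:300,270:410],(373,480),interpolation=2)]))
for n,uvs in (('scene',[(174,253),(223,252),(220,301),(161,299)]),('side',[(311,360),(375,348),(396,403),(330,424)])): q=np.array([ray_z(n,*q,.026)[:2] for q in uvs]);print(q,q.mean(0))
"
```

```text
t 24.6833 tcp [0.4899 0.0624 0.22  ] d [ 0.0031 -0.3804 -0.07  ] 0.38684104750306114 rv [-0.0698  0.5193 -0.0003] 30.01991540944817 F [-0.2183 -0.2686 -2.7709] g 0.023200164333567065
[ 0.0464 -0.6967  2.1197  0.0469  1.1966 -1.6624]
deck s,y,n -0.04523030504250325 0.09935650513486899 0.22591401377404174
[[ 0.4274 -0.3735]
 [ 0.4255 -0.2445]
 [ 0.5787 -0.2353]
 [ 0.571  -0.3799]] [ 0.5006 -0.3083]
[[ 0.4232 -0.2518]
 [ 0.5619 -0.2587]
 [ 0.5629 -0.3881]
 [ 0.425  -0.3963]] [ 0.4933 -0.3237]
```

View pics/s20.png

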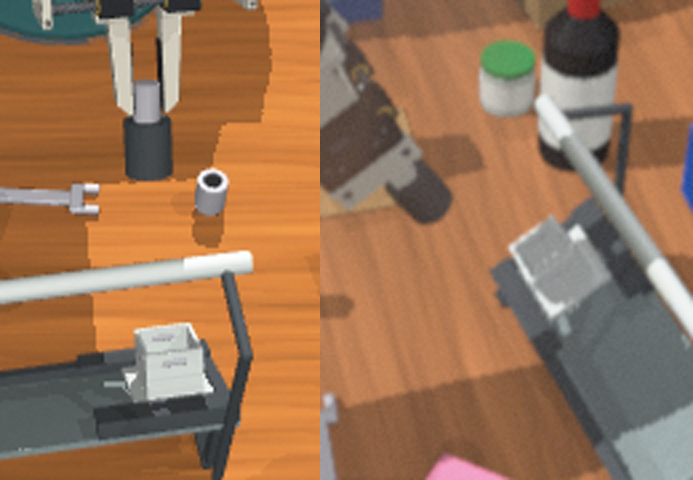

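Cartridge clear, base left home. Moving to the tray while righting it.

Emit:
play_rows(
  targets="0 -0.02 0.01 -0.007 0.052 0 0; 0 -0.05 0.015 -0.021 0.156 0 0; 0 -0.085 0.015 -0.035 0.26 0 0; 0.002 -0.12 0.015 -0.049 0.364 0 0; 0.003 -0.155 0.015 -0.063 0.467 0 0",
)

```text
time_s: 25.2
tcp_pos: [0.4943, -0.0951, 0.2332]
eef_rot: [-1.325, 1.107, 1.271]
wrist_force: [0.1, 0.4, -2.0]
grip_width: 0.0232
```

Emit:
play_rows(
  targets="0 -0.035 0 -0.007 0.052 0 0; 0 -0.07 0 -0.007 0.052 0 0; 0 -0.105 -0.01 -0.007 0.052 0 0; 0.001 -0.14 -0.02 -0.007 0.052 0 0; 0.002 -0.17 -0.04 -0.007 0.052 0 0",
)

```text
time_s: 25.62
tcp_pos: [0.4967, -0.2658, 0.1934]
eef_rot: [-1.307, 1.146, 1.304]
wrist_force: [0.8, 0.4, -3.4]
grip_width: 0.023
```

```bash
python3 -c "
from h import *
Rv=np.column_stack([[0,0,-1],np.cross(T[:3,1],[0,0,-1]),T[:3,1]])
go([.495,-.317,.075],Rv)
"
```

```text
t 25.6167 tcp [ 0.4967 -0.2658  0.1934] d [-0.0017 -0.0512 -0.1184] 0.12902062519296995 rv [0.0028 0.0005 0.0011] 0.17527232347205238 F [ 0.8154  0.39   -3.3673] g 0.022991724083766863
[-0.5353 -0.1283  1.6898 -0.0022  1.5782 -2.2372]
deck s,y,n -0.090139225001962 -0.22688520257934439 0.22108899796925247
```

Emit:
play_rows(
  targets="0 -0.02 -0.015 0 0 0 0; -0.001 -0.04 -0.03 0 0 0 0; -0.0017 -0.051 -0.055 0 0 0 0; -0.0017 -0.051 -0.08 0 0 0 0; -0.0017 -0.051 -0.1 0 0 0 0",
)

```text
time_s: 26.03
tcp_pos: [0.4942, -0.3147, 0.09]
eef_rot: [-1.304, 1.147, 1.307]
wrist_force: [0.4, 0.1, -3.7]
grip_width: 0.0231
```

Emit:
play_rows(
  targets="0 0 0 0 0 0 0; 0 0 0 0 0 0 0; 0 0 -0.006 0 0 0 0; 0 0 -0.012 0 0 0 0; 0 0 -0.018 0 0 0 0",
)

```text
time_s: 26.45
tcp_pos: [0.4952, -0.3145, 0.0747]
eef_rot: [-1.307, 1.146, 1.305]
wrist_force: [0.7, -0.5, -3.5]
grip_width: 0.0234
```

```bash
python3 -c "
from h import *
Rv=np.column_stack([[0,0,-1],np.cross(T[:3,1],[0,0,-1]),T[:3,1]])
go([.495,-.317,.045],Rv)
for n in('scene','side','wrist'): cv2.imwrite(f'pics/{n}21.png',capture(n))
cv2.imwrite('pics/s21.png',np.hstack([cv2.resize(cv2.imread('pics/scene21.png')[200:320,140:260],(400,400),interpolation=2),cv2.resize(cv2.imread('pics/side21.png')[290:430,290:430],(400,400),interpolation=2)]))
"
```

```text
t 26.45 tcp [ 0.4952 -0.3145  0.0747] d [-0.0002 -0.0025 -0.0297] 0.029789733514406325 rv [ 0.0024 -0.0005  0.0003] 0.14317334085976943 F [ 0.7256 -0.4557 -3.4553] g 0.023447137312369703
[-0.6081 -0.0167  1.7792 -0.0023  1.3781 -2.3104]
deck s,y,n -0.15640747144517422 -0.2749964264223491 0.12227204528849749
```

View pics/s21.png

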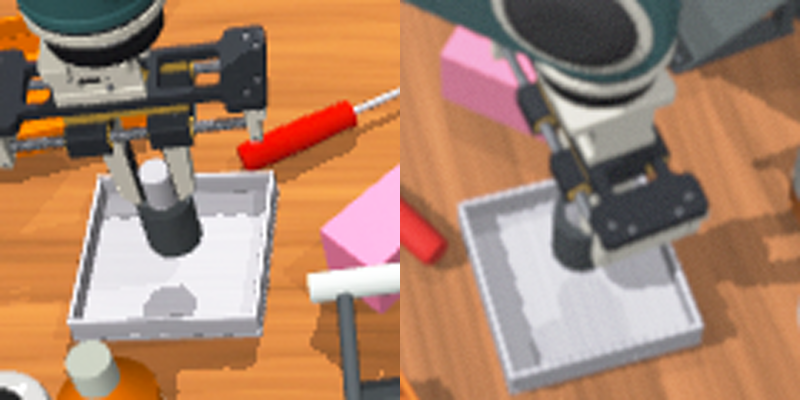

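View pics/wrist21.png

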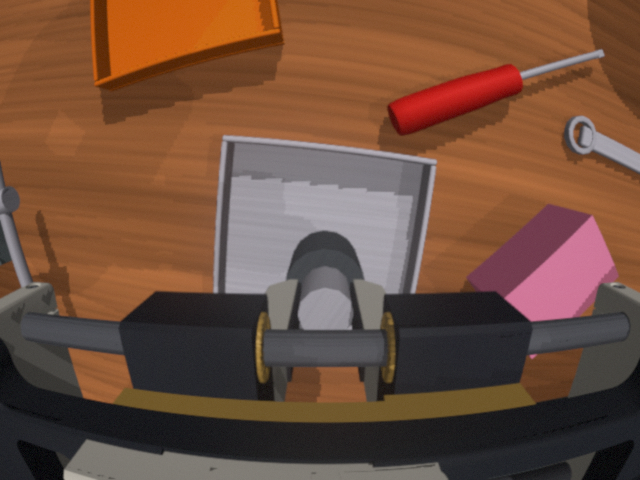

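The cartridge is upright over the tray's middle. Lowering.

Emit:
play_rows(
  targets="0 0 -0.006 0 0 0 0; 0 0 -0.012 0 0 0 0; 0 0 -0.018 0 0 0 0; 0 0 -0.024 0 0 0 0; 0 0 -0.028 0 0 0 0",
)

```text
time_s: 27.02
tcp_pos: [0.4944, -0.3142, 0.0448]
eef_rot: [-1.305, 1.147, 1.307]
wrist_force: [0.6, 0.3, -3.7]
grip_width: 0.0233
```

Emit:
play_rows(
  targets="0 0 -0.001 0 0 0 0; 0 0 -0.002 0 0 0 0; 0 0 -0.003 0 0 0 0; 0 0 -0.004 0 0 0 0; 0 0 -0.004 0 0 0 0",
)

```text
time_s: 27.43
tcp_pos: [0.4947, -0.3144, 0.042]
eef_rot: [-1.306, 1.146, 1.306]
wrist_force: [1.1, -1.0, -3.8]
grip_width: 0.0231
```

Emit:
play_rows(
  targets="0 0 -0.0005 0 0 0 0; 0 0 -0.001 0 0 0 0; 0 0 -0.0015 0 0 0 0; 0 0 -0.002 0 0 0 0; 0 0 -0.002 0 0 0 0",
)

```text
time_s: 27.85
tcp_pos: [0.4946, -0.3144, 0.0399]
eef_rot: [-1.305, 1.147, 1.306]
wrist_force: [-0.3, 0.2, -3.3]
grip_width: 0.0235
```

Emit:
play_rows(
  targets="0 0 -0.0005 0 0 0 0; 0 0 -0.001 0 0 0 0; 0 0 -0.0015 0 0 0 0; 0 0 -0.0015 0 0 0 0; 0 0 -0.0015 0 0 0 0",
)

```text
time_s: 28.27
tcp_pos: [0.4947, -0.3145, 0.0387]
eef_rot: [-1.306, 1.147, 1.306]
wrist_force: [-0.6, -0.6, 1.3]
grip_width: 0.0229
```

It has landed (force went from −3.3 to +1.3 N). Opening.

Emit:
play_rows(
  targets="0 0 0 0 0 0 0.3; 0 0 0 0 0 0 0.35; 0 0 0 0 0 0 0.45; 0 0 0 0 0 0 0.55; 0 0 0 0 0 0 0.6",
)

```text
time_s: 28.68
tcp_pos: [0.4947, -0.3144, 0.0384]
eef_rot: [-1.306, 1.146, 1.306]
wrist_force: [0.4, 0.3, 0.5]
grip_width: 0.0479
```

Emit:
play_rows(
  targets="0 0 0 0 0 0 0.7; 0 0 0 0 0 0 0.7; 0 0 0.01 0 0 0 0.7; 0 0 0.03 0 0 0 0.7; 0 0 0.06 0 0 0 0.7",
)

```text
time_s: 29.1
tcp_pos: [0.4937, -0.3137, 0.0975]
eef_rot: [-1.302, 1.147, 1.31]
wrist_force: [-0.7, -0.3, 0.8]
grip_width: 0.065
```

Emit:
play_rows(
  targets="0 0 0.03 0 0 0 0.7; 0 0 0.06 0 0 0 0.7; 0 0 0.09 0 0 0 0.7; 0 0 0.12 0 0 0 0.7; 0 0 0.12 0 0 0 0.7",
)

```text
time_s: 29.52
tcp_pos: [0.4958, -0.3152, 0.226]
eef_rot: [-1.312, 1.146, 1.299]
wrist_force: [0.3, 0.7, 1.1]
grip_width: 0.0649
```

```bash
python3 -c "
from h import *
go([.495,-.317,.045])
for n in('scene','side','wrist'): cv2.imwrite(f'pics/{n}22.png',capture(n))
cv2.imwrite('pics/s22.png',np.hstack([cv2.resize(cv2.imread('pics/scene22.png')[200:320,140:260],(400,400),interpolation=2),cv2.resize(cv2.imread('pics/wrist22.png')[140:380,200:440],(400,400),interpolation=2)]))
"
```

```text
t 29.5167 tcp [ 0.4958 -0.3152  0.226 ] d [-0.0008 -0.0018 -0.181 ] 0.18097477539995976 rv [0. 0. 0.] 0.0 F [0.3237 0.6672 1.0729] g 0.06489970911003146
[-0.6084 -0.0858  1.5984 -0.0023  1.6215 -2.311 ]
deck s,y,n -0.08029412349978951 -0.27578793863522416 0.2530062320396253
```

View pics/scene22.png

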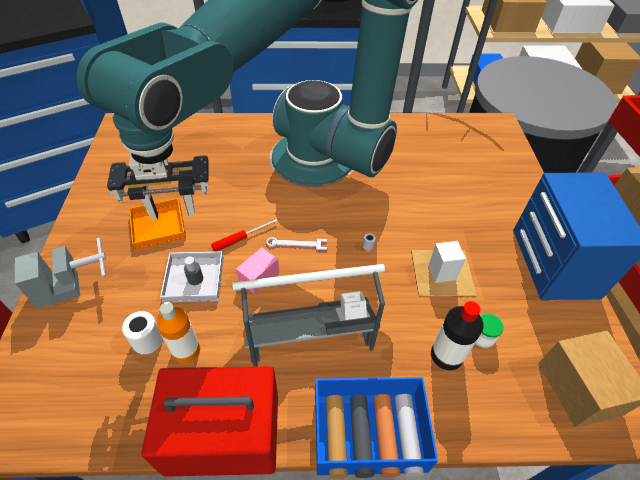

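View pics/s22.png

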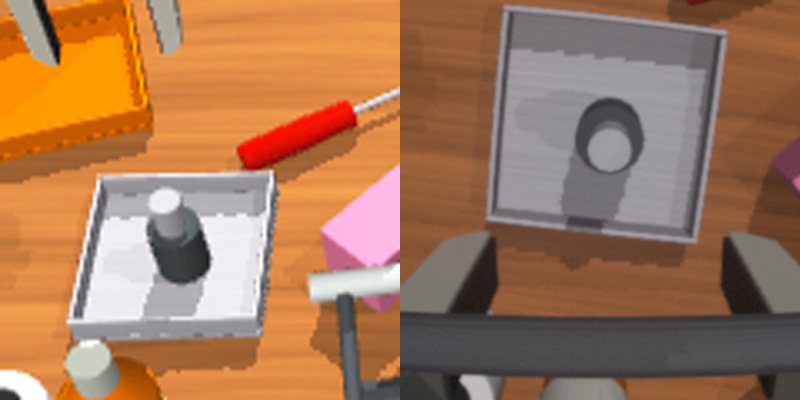

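The cartridge stands in the tray's middle, the lid is on the sheet and the bystanders are unmoved. Last check is the base's position.

```bash
python3 -c "
from h import *
im=cv2.imread('pics/scene22.png')
def pts(q,col): cv2.polylines(im,[np.int32(np.round([proj(ap(T,deck(*p)),'scene')*8 for p in q]))],True,col,1,0,3)
for z,h,k in((.052,.025,.025),(0.006,.046,.035)): pts([(-.0025+h*i,.104+k*j,z) for i,j in((1,1),(1,-1),(-1,-1),(-1,1))],(255,0,0))
cv2.imwrite('pics/s23.png',cv2.resize(im[260:360,310:410],(600,600),interpolation=0))
a=cv2.imread('pics/scene20.png')[280:335,315:375].astype(int);b=cv2.imread('pics/scene22.png')[280:335,315:375].astype(int);print(abs(a-b).mean())
"
```

```text
17.93141414141414
```

View pics/s23.png

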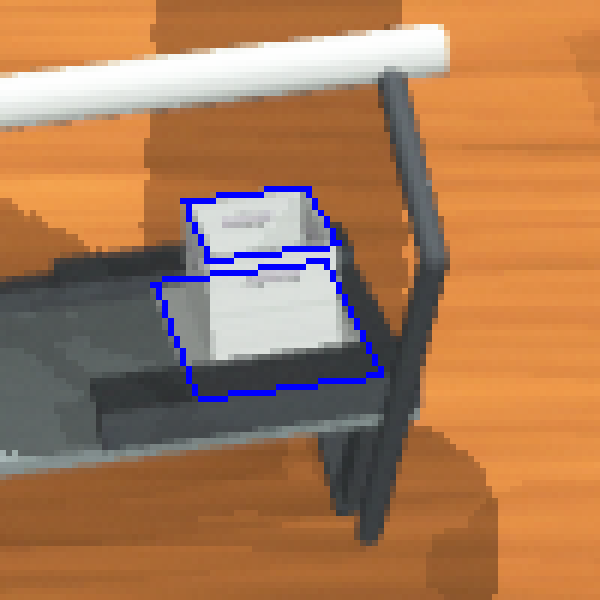

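The base matches the home model (y ≈ 0.104) to within about 1 px. Handing in.

```bash
python3 -c "
from rig import workorder
print(workorder.sign_off())"
```

```text
the job is handed in; nothing more can be done
None
```

The job is done and handed in at about 29.7 s of the 72 s allowed; the sign-off gives no verdict.

**What I did**
- **Slide:** I gripped the tin by its lid, took its weight off the deck by a millimetre or two, and slid it under the lips. I felt the end stop at 33 N.
- **Lid:** It took about 20 N to draw it off along the deck's normal. I set it down upright at about the centre of the cardboard sheet.
- **Cartridge:** I lifted it out by the stem and stood it in the middle of the steel tray.

**What the last checks showed**
- **Lid and cartridge:** The final pictures show both standing upright and free of the gripper, on the sheet and in the tray.
- **Base:** It overlays its home position (stand y of about 0.104 m) to within about one pixel.
- **Bystanders:** By eye, none of the other things on the bench has moved.

**What failed or disagreed**
- **First cartridge grasp:** It closed empty. The fingertips were about 25 mm higher than the stated tool geometry predicts and pressed on the stem top with about 30 N at most. I raised the gripper, went about 25 mm deeper, checked in the pictures, and the second grasp held. The stem read 23 mm across the jaws, not 24.
- **Lid landing:** I pressed down with about 26 N on the sheet before easing off and opening.
- **Camera agreement:** The wrist camera and the fixed cameras disagreed by 2–3 mm throughout.

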